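Pack belt pulleys hub-up, hub-down in the storage tray

ROBOT

A 6-joint arm with a two-finger parallel gripper is mounted at the origin on the work surface. World frame = base frame: x ahead of the robot, y to its left, z up, the work surface at z = 0. Lengths are in m, angles in rad, forces in N, time in s.
With the tool pointing down it reaches from about 0.35 to 0.975 m from the base axis. Payload 4.9 kg.
Tool frame: the origin (TCP) lies at the very end of the fingers, on their centre line; the grasp point (between the pads) lies 19 mm behind it; x points along the fingers, y is the direction in which the jaws open and shut, and the axes are right-handed (so a half turn about x gives the same grasp; the last joint's range is limited). The gripper opens to 85 mm and grips with 20 to 120 N. Pads are 22 mm wide; open, the fingers measure 114 mm over their backs; the gripper's body (76 mm by 85 mm) begins 54 mm behind the grasp point. The pads swing forward as they close: fully open they stand 13 mm farther back than shut.
Start: joints at [1.214, 0.053, 1.613, -0, 1.476, -0.119], TCP at [0.147, 0.607, 0.231] pointing down, gripper open.
Joint ranges: [-3.01, 3.01], [-1.01, 2.22], [0.06, 2.58], [-1.02, 4.17], [0.09, 2.62], [-3.14, 3.14]. Speed limits (rad/s): [2.57, 2.57, 3.14, 3.14, 3.14, 3.14].

INTERFACE

Orientations are given as a rotation vector (axis times angle).
In Python, from station import ctrl, get_image, calibration, finish_job, search_frame, cut_out, mark_of gives the robot as it stands. The module is installed in compiled form; this text tells all that it offers.
- The arm moves only by the tool arm_command, never from a script. Its argument "plan" is a list that holds one entry, the list of rows, each a list of 7 numbers: the shift along the tool's x, y, z in m, then the turn, a rotation vector about the tool's x, y, z in degrees, then the finger opening in m, from 0 to 0.0854. A call has 1 to 20 rows; each row shifts and turns the pose as measured when the row begins, along the tool's axes as they then stand; what a row does not reach is not made up. A row lasts 1/12 s, in which the tool goes at most 41.7 mm and 7.16 degrees, less where a joint would pass 70% of its speed; a pose out of reach is approached as far as the arm can. A call with a gripper value outside its range is refused whole. The fingers move at their own pace and stop on an object; "squeeze" is the grip in N (left out, the last holds). Time passes only in rows, so rows that do not move let the fingers close. It gives the time, the measured TCP pose, the force and the opening at its end, in the units of the state.
- ctrl.get_obs(): the state, without advancing time (a new reading comes with each control period).
- get_image(name): name is "scene" or "top" or "wrist"; returns the picture (384x512x3 uint8, red, green, blue); there is no depth.
- calibration(name): a dict with "fx", "fy", "cx", "cy" (pixels), "cam_to_world" (4x4, takes a point from camera to world coordinates); the wrist camera has in their place "hand_eye" (4x4, takes a point from camera to tool coordinates, whose origin is the TCP and whose axes are the tool frame's). Camera axes: x right, y down, z forward; pixel columns grow to the right and rows downward; lengths in m; the calibration is good to about 2 mm. A picture is of the moment at which its call begins: read the wrist's pose just before it. calibration takes no time and is no camera call.
- finish_job(): hands the job in, once; it reports no verdict.
Trained networks look in the newest picture that a camera, given by its name, has taken for a name from the list of things; names that differ only in an ending like _2 or _b are one class to them, and where a whole thing is asked for, a point or a joint stands for the part that bears it (a point fixed in the world has none). Each returns a list of dicts, best first, with "conf" (0 to 1); they miss things now and then, are a little off and sometimes report something else, mostly with a low value. They report only what shows in the picture. A call takes as long as a camera call. They do not tell look-alikes from the thing itself.
- search_frame(camera, thing): "at" ([x, y, z] in m, in the coordinates of the camera as it stood for that picture, good to about 4 mm: the middle of the surface that is visible of it).
- cut_out(camera, thing): "mask" (384x512 bool, what is visible of it).
- mark_of(camera, thing): "at" ([x, y, z] in m, in the coordinates of the camera as it stood for that picture, good to about 4 mm: a listed point, or the origin of a listed thing).
The state is a dict: "t": time; "q": joint angles; "dq": joint speeds; "effort": joint torques, N m; "tool_pos": TCP position; "tool_rot": TCP orientation; "contact_force": force on the tool from outside, world axes, zero at the start; "wrist_torque": the same for the moment, N m; "opening": finger opening in m.
Only numpy, scipy, OpenCV 4.12 (cv2) and the standard library are available. Lean on these libraries where they do the work, as an engineer would, in place of code of your own. Each camera call takes 0.05 s, during which the arm holds its last target. There are 200 camera calls.

TASK

Put the three loose sewing-machine belt pulleys away in the tray in one tight row behind the pulley that already stands there hub-up: a pulley from the leaning rack turned hub-down, then the one from the bench hub-up, then the other rack pulley hub-down, so that each wide rim laps over or under its neighbour's. All must sit flat on the tray's floor, each pushed up against the last, and the row pushed home against the end wall beside the first pulley; leave the other things on the bench where they are.

Things in the scene. Friction and masses are not known exactly. Their poses are not given: they have to be found in the camera images.
- tray: Long shallow pine tray fixed to the bench. Origin: centre of its underside. Row runs along its y axis. Inner floor 9 mm above the origin, inside 69 mm wide (x) and 270 mm long (y); side lips only 6 mm above the floor (10 mm thick), end walls 25 mm above the floor (12 mm thick).
- tray_end (a point): Point at the foot of the inner face of the tray's -y end wall, on the inner floor, midway across. The row is packed against this wall; it grows along the tray's +y axis.
- rack: Small fixed pine rack 250 mm wide (y), like a picture ledge, open to its front (-x). Back board leans back 30 degrees, ledge square to it; board top 81 mm, top of a standing pulley 106 mm above the bench. Two places 104 mm apart, each with two cleats 8 mm high that stop the pulley rolling; end cheeks 50 mm high. Origin: centre of its underside.
- pulley_tray: Hat-shaped aluminium V-belt pulley, about 0.17 kg: rim (brim) 66 mm diameter, 16 mm thick, then hub (crown) 34 mm diameter, 24 mm long; 40 mm in all. Origin: centre of the flat face; +z runs along the axis to the hub end. Stands loose in the tray, hub-up, 3 to 30 mm short of the tray_end wall.
- pulley_bench: Same kind of pulley, same origin and axes; stands hub-up on the bench between tray and rack, in front of the robot. Packed tight, hub-up and hub-down neighbours touch hub against rim with their axes 50 mm apart; the rims overlap, with 8 mm of free height between them.
- pulley_rack_a: Same kind of pulley, same origin and axes; stands on edge in the rack: rim on the ledge, hub end against the back board, so its flat face looks to the rack's front (-x) and 30 degrees upward, and +z points backward, 30 degrees below level. The two rack pulleys are interchangeable.
- pulley_rack_b: As pulley_rack_a, in the other place of the rack.
- thread_cone: Bystander: upright cone of blue thread, 62 mm wide, 112 mm tall; origin at centre of underside.
- deckle_frame: Bystander: empty pine paper-making frame lying flat, 150 x 210 mm, 30 mm high; origin at centre of underside.
- screwdriver: Bystander: screwdriver 170 mm long lying on the bench beyond the work, along its x axis; origin under its middle.
Things that resemble listed ones, but are neither listed nor needed, are in the scene too. What is shaped like the pulley_tray but yellow is not meant.

How it is judged:
At the end, for the whole second after the job is handed in: Row from the tray_end wall (first pulley within 4 mm of it): pulley_tray hub-up, a rack pulley hub-down, pulley_bench hub-up, other rack pulley hub-down; all flat on the tray floor (3.4 deg, 3 mm), at rest, within 12 mm of its middle line; neighbouring axes at most 53 mm apart (y of pulley_tray in the frame of tray below -0.098 m and angle between each of pulley_tray, pulley_bench's own z axis and vertical below 0.06 rad and z of pulley_tray in the frame of tray between 0.006 and 0.012 m and z of pulley_bench in the frame of tray between 0.006 and 0.012 m and angle between each of pulley_rack_a, pulley_rack_b's own z axis and vertical above 3.08 rad and z of pulley_rack_a in the frame of tray between 0.046 and 0.052 m and z of pulley_rack_b in the frame of tray between 0.046 and 0.052 m and x of pulley_tray in the frame of tray between -0.012 and 0.012 m and linear speed of each of pulley_tray, pulley_bench, pulley_rack_a, pulley_rack_b below 0.01 m/s and x of pulley_bench in the frame of tray between -0.012 and 0.012 m and x of pulley_rack_a in the frame of tray between -0.012 and 0.012 m and x of pulley_rack_b in the frame of tray between -0.012 and 0.012 m and horizontal distance between each of pulley_rack_a, pulley_rack_b and pulley_bench below 0.053 m and (horizontal distance between pulley_tray and pulley_rack_a below 0.053 m or horizontal distance between pulley_tray and pulley_rack_b below 0.053 m)); the robot touches nothing.
It fails at once if the thread cone is pushed more than 30 mm from its place (distance of thread_cone from where it was at the start of the episode above 0.03 m).
It fails at once if the deckle frame is pushed more than 30 mm from its place (distance of deckle_frame from where it was at the start of the episode above 0.03 m).
It fails at once if the screwdriver is pushed more than 30 mm from its place (distance of screwdriver from where it was at the start of the episode above 0.03 m).
It fails at once if the thread cone is knocked over (angle between thread_cone's own z axis and vertical above 0.5 rad).
It also fails if it takes over 72 s, if anything falls off the work surface, if the arm or the gripper's body presses on something with over 40 N, if the wrist force passes 120 N, or if a joint passes its speed limit or range.

## Working session

There is one attempt and no reset: what is moved stays moved. The work goes in short steps, Python scripts to look and compute and a tool call to move; the robot and the scene stay as the last step left them, time stands still between calls to the robot, and variables do not carry over. Pictures are saved under pics/ and viewed, about 8 in all and at most 12, crops included, and the job is handed in when it is done.

Besides the shell and the picture viewer there is one more tool, called after "Call:" by a JSON object that holds its "fn" and its "kwargs", one argument or row to a line. arm_command: Moves the arm, as the interface text tells. Its arguments: {"type":"object","properties":{"plan":{"type":"array","items":{"type":"array","items":{"type":"array","items":{"type":"number"}}}},"squeeze":{"type":"number"}},"required":["plan"]}

```bash
mkdir -p pics
cat > h.py <<'E'
import numpy as np, cv2
from scipy.spatial.transform import Rotation as R
from station import ctrl, get_image, calibration, finish_job, search_frame, cut_out, mark_of
np.set_printoptions(precision=4,suppress=True)
def T(cam):
    c=calibration(cam)
    if 'cam_to_world' in c: return c,np.array(c['cam_to_world'])
    o=ctrl.get_obs(); M=np.eye(4); M[:3,:3]=R.from_rotvec(o['tool_rot']).as_matrix(); M[:3,3]=o['tool_pos']
    return c,M@np.array(c['hand_eye'])
def w(M,p): return M[:3,:3]@np.array(p)+M[:3,3]
def px(c,M,p):
    q=np.linalg.inv(M)@np.append(p,1); return np.array([c['fx']*q[0]/q[2]+c['cx'],c['fy']*q[1]/q[2]+c['cy']])
def ray(c,M,uv,z):
    d=M[:3,:3]@np.array([(uv[0]-c['cx'])/c['fx'],(uv[1]-c['cy'])/c['fy'],1]); return M[:3,3]+d*(z-M[2,3])/d[2]
def snap(cam,name):
    c,M=T(cam); im=get_image(cam); cv2.imwrite(f'pics/{name}.png',im[:,:,::-1]); return c,M,im
E
cat > a.py <<'E'
from h import *
ims=[]
for cam in ['top','scene']:
    c,M,im=snap(cam,cam); ims.append(im); print(cam,M[:3,3])
    for th in ['tray','tray_end','rack','pulley_tray','thread_cone','deckle_frame','screwdriver']:
        for d in mark_of(cam,th): 
            if d['conf']>.2: p=w(M,d['at']); print(th,round(d['conf'],2),p,px(c,M,p).round())
o=ctrl.get_obs(); print(o['t'],o['tool_pos'],o['tool_rot'],o['opening'])
E
python3 a.py
```

```text
top [ 0.381  -0.0867  1.1559]
tray 0.73 [ 0.4824 -0.2414  0.0031] [321. 224.]
tray_end 0.7 [ 0.4691 -0.377   0.0056] [370. 227.]
rack 0.55 [ 0.5489  0.2544 -0.0027] [148. 205.]
rack 0.46 [ 0.4989 -0.0289  0.0005] [246. 220.]
pulley_tray 0.9 [ 0.6155 -0.3177  0.0005] [345. 177.]
pulley_tray 0.82 [ 0.3485 -0.4096 -0.001 ] [384. 270.]
pulley_tray 0.7 [ 0.4761 -0.3378  0.009 ] [356. 225.]
pulley_tray 0.68 [ 0.3543 -0.3154 -0.0025] [350. 269.]
thread_cone 0.93 [ 0.6819 -0.0333 -0.0013] [246. 157.]
deckle_frame 0.95 [0.8055 0.1265 0.0007] [192. 118.]
screwdriver 0.73 [0.8096 0.1294 0.004 ] [191. 117.]
screwdriver 0.7 [ 0.8075 -0.1316 -0.0012] [278. 115.]
scene [ 1.1445 -0.6948  1.0071]
tray 0.58 [ 0.4827 -0.2387  0.0052] [180. 230.]
tray_end 0.7 [ 0.4665 -0.375   0.0138] [134. 257.]
tray_end 0.7 [ 0.6762 -0.0327  0.003 ] [288. 222.]
rack 0.76 [0.5432 0.2518 0.0028] [312. 144.]
rack 0.5 [ 0.4745 -0.3337  0.0084] [149. 250.]
pulley_tray 0.97 [ 0.6172 -0.3071  0.001 ] [197. 277.]
pulley_tray 0.85 [ 0.3593 -0.3123 -0.0036] [128. 224.]
pulley_tray 0.84 [ 0.3458 -0.4093  0.0004] [ 94. 243.]
pulley_tray 0.73 [ 0.4755 -0.3345  0.0113] [149. 250.]
thread_cone 0.8 [ 0.6794 -0.0319  0.0019] [289. 223.]
deckle_frame 0.63 [0.8057 0.1248 0.0006] [363. 213.]
screwdriver 0.83 [ 0.8087 -0.1312  0.0017] [305. 275.]
0.8 [0.1473 0.6074 0.2313] [ 0.1867  1.5627 -0.1867] 0.08527994369418712
```

```bash
python3 -c "
import cv2
a=cv2.imread('pics/top.png')[60:320,80:430];cv2.imwrite('pics/top_c.png',cv2.resize(a,None,fx=2.2,fy=2.2,interpolation=cv2.INTER_CUBIC))"
```

```text
(no output)
```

View pics/top_c.png

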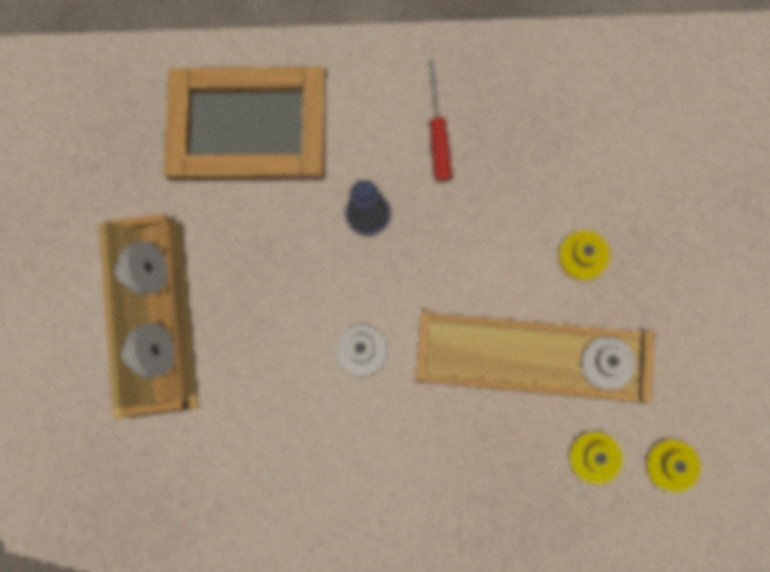

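View pics/scene.png

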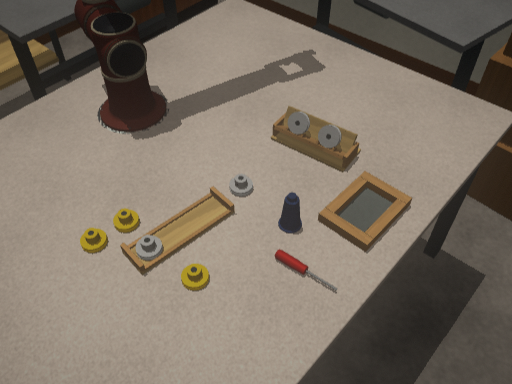

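The top view shows the silver pulleys: in the tray at crop (608,362), on the bench at (361,349), and two in the rack at (145,268) and (150,350) with flat faces towards -y. What could be mistaken for them are the three yellow look-alikes at (585,254), (596,458) and (673,465). In the scene view the silver ones are at (149,247), (240,184), (298,122) and (329,136). The rack opens towards the tray.

```bash
cat >> h.py <<'E'
from scipy.linalg import logm, expm
def pose(down_tilt_axis=None): pass
def cur():
    o=ctrl.get_obs(); M=np.eye(4); M[:3,:3]=R.from_rotvec(o['tool_rot']).as_matrix(); M[:3,3]=o['tool_pos']; return M
def rot(x,y):  # tool x dir, tool y dir approx
    x=np.array(x,float);x/=np.linalg.norm(x); y=np.array(y,float); y-=x*(x@y); y/=np.linalg.norm(y)
    return np.column_stack([x,y,np.cross(x,y)])
def P(p,Rm): M=np.eye(4);M[:3,:3]=Rm;M[:3,3]=p;return M
def steps(A,B,vmax=.040,wmax=7.0,N=None):
    D=np.linalg.inv(A)@B; rv=R.from_matrix(D[:3,:3]).as_rotvec(); th=np.linalg.norm(rv)
    n=N or int(max(1,np.ceil(np.linalg.norm(D[:3,3])/vmax),np.ceil(np.degrees(th)/wmax)))
    S=np.real(expm(logm(D)/n)); r=np.degrees(rv/n); mid=A@np.real(expm(logm(D)/2))
    print(n,'rows x',[round(float(v),4) for v in S[:3,3]],[round(float(v),2) for v in r],'mid',mid[:3,3])
    return B
E
sed -i '/^def pose/d' h.py
python3 - <<'E'
from h import *
A=cur(); print(A); print(np.array(calibration('wrist')['hand_eye']),calibration('wrist')['fx'])
ty=np.array([.106,.994,0]); tx=np.array([.994,-.106,0])
for s in (1,-1):
    steps(A,P([.49,-.2,.27],rot([0,0,-1],s*tx)))
E
```

```text
[[ 0.0001  0.2356  0.9719  0.1473]
 [ 0.      0.9719 -0.2356  0.6074]
 [-1.      0.      0.0001  0.2313]
 [ 0.      0.      0.      1.    ]]
[[-0.0013 -0.3033  0.9529 -0.1422]
 [ 1.     -0.0018  0.0008 -0.0012]
 [ 0.0015  0.9529  0.3033 -0.0783]
 [ 0.      0.      0.      1.    ]] 273.8357789254518
22 rows x [-0.0018, -0.0105, 0.0422] [3.75, 0.0, -0.0] mid [0.4705 0.2682 0.2507]
22 rows x [-0.0018, -0.0444, -0.0078] [-4.43, 0.0, 0.0] mid [0.1356 0.126  0.2507]
```

Call:
{"fn": "arm_command", "kwargs": {
  "plan": [
    [[-0.002,-0.0097,0.038,3.4,0,0,0.085],[-0.002,-0.0097,0.038,3.4,0,0,0.085],[-0.002,-0.0097,0.038,3.4,0,0,0.085],[-0.002,-0.0097,0.038,3.4,0,0,0.085],[-0.002,-0.0097,0.038,3.4,0,0,0.085],[-0.002,-0.0097,0.038,3.4,0,0,0.085],[-0.002,-0.0097,0.038,3.4,0,0,0.085],[-0.002,-0.0097,0.038,3.4,0,0,0.085],[-0.002,-0.0097,0.038,3.4,0,0,0.085],[-0.002,-0.0097,0.038,3.4,0,0,0.085],[-0.002,-0.0097,0.038,3.4,0,0,0.085],[-0.002,-0.0097,0.038,3.4,0,0,0.085],[-0.002,-0.0097,0.038,3.4,0,0,0.085],[-0.002,-0.0097,0.038,3.4,0,0,0.085],[-0.002,-0.0097,0.038,3.4,0,0,0.085],[-0.002,-0.0097,0.038,3.4,0,0,0.085],[-0.002,-0.0097,0.038,3.4,0,0,0.085],[-0.002,-0.0097,0.038,3.4,0,0,0.085],[-0.002,-0.0097,0.038,3.4,0,0,0.085],[-0.002,-0.0097,0.038,3.4,0,0,0.085]]
  ]
}}

```text
t: 2.47
tool_pos: [0.513, -0.0624, 0.2733]
tool_rot: [1.14, 1.253, -1.125]
contact_force: [2.0, 0.2, -1.1]
opening: 0.085
```

Run:
```python
from h import *
A=cur(); print(A[:3],ctrl.get_obs()['q'],ctrl.get_obs()['t'])
ty=np.array([.106,.994,0]); tx=np.array([.994,-.106,0])
steps(A,P([.485,-.22,.25],rot([0,0,-1],tx)))
```

```text
[[ 0.0085  0.9947  0.1028  0.513 ]
 [ 0.0044  0.1027 -0.9947 -0.0624]
 [-1.      0.0089 -0.0035  0.2733]] [-0.2687 -0.237   1.8143  0.0065  1.5573 -0.3717] 2.4667
5 rows x [0.0046, -0.0062, 0.0315] [2.4, -0.05, -0.1] mid [ 0.5031 -0.1419  0.2616]
```

Call:
{"fn": "arm_command", "kwargs": {
  "plan": [
    [[0.0046,-0.0062,0.0315,2.4,0,-0.1,0.085],[0.0046,-0.0062,0.0315,2.4,0,-0.1,0.085],[0.0046,-0.0062,0.0315,2.4,0,-0.1,0.085],[0.0046,-0.0062,0.0315,2.4,0,-0.1,0.085],[0.0046,-0.0062,0.0315,2.4,0,-0.1,0.085],[0,0,0,0,0,0,0.085]]
  ]
}}

```text
t: 2.97
tool_pos: [0.4812, -0.2346, 0.2515]
tool_rot: [1.305, 1.143, -1.299]
contact_force: [-0.6, 0.5, -0.4]
opening: 0.0852
```

Run:
```python
from h import *
c,M,im=snap('wrist','w1'); print(cur()[:3])
for th in ['tray','tray_end','pulley_tray']:
    for d in mark_of('wrist',th):
        if d['conf']>.2: p=w(M,d['at']); print(th,round(d['conf'],2),p,px(c,M,p).round())
```

```text
[[ 0.0057  0.9921 -0.1254  0.482 ]
 [ 0.0013 -0.1254 -0.9921 -0.2328]
 [-1.      0.0055 -0.002   0.252 ]]
tray 0.82 [ 0.4844 -0.2374 -0.0001] [256. 161.]
tray_end 0.88 [ 0.4697 -0.3741  0.012 ] [258. 249.]
pulley_tray 0.86 [ 0.3477 -0.413  -0.0002] [188. 274.]
pulley_tray 0.62 [ 0.4717 -0.334   0.0074] [256. 224.]
pulley_tray 0.61 [ 0.3557 -0.3157 -0.0031] [181. 220.]
```

View pics/w1.png

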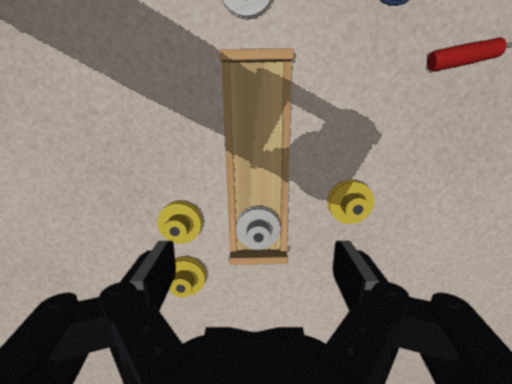

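The wrist view shows the silver tray pulley at (258,228), the -y end wall at rows 249-262, the side lips at columns about 226 to 291, and yellow look-alikes outside the tray.

Run:
```python
from h import *
c=calibration('wrist'); M=cur()@np.array(c['hand_eye'])
for uv in [(221,55),(293,55),(230,260),(287,260)]: print(uv, ray(c,M,uv,.034))
a=ray(c,M,(257,52),.034); b=ray(c,M,(258.5,258),.034); d=a-b; print(a,b,(a+b)/2,np.linalg.norm(d),np.degrees(np.arctan2(d[0],d[1])))
t=np.array([.4836,-.239,0]); yv=np.array([np.sin(np.radians(6)),np.cos(np.radians(6)),0])
print('end',t-.135*yv)
# hub top circle centre of tray pulley (~ (258,228)?), flat
print(ray(c,M,(258,229),.049))
# local tray pulley hub top ellipse
g=cv2.cvtColor(cv2.imread('pics/w1.png'),cv2.COLOR_BGR2GRAY)[195:270,220:300]
cv2.imwrite('pics/w1c.png',cv2.resize(g,None,fx=7,fy=7,interpolation=cv2.INTER_CUBIC))
```

```text
(221, 55) [ 0.4612 -0.0934  0.034 ]
(293, 55) [ 0.5467 -0.1038  0.034 ]
(230, 260) [ 0.4307 -0.3709  0.034 ]
(287, 260) [ 0.5157 -0.3817  0.034 ]
[ 0.5043 -0.0954  0.034 ] [ 0.4736 -0.3729  0.034 ] [ 0.4889 -0.2341  0.034 ] 0.27925818356315263 6.319814369399152
end [ 0.4695 -0.3733  0.    ]
[ 0.4789 -0.3184  0.049 ]
```

View pics/w1c.png

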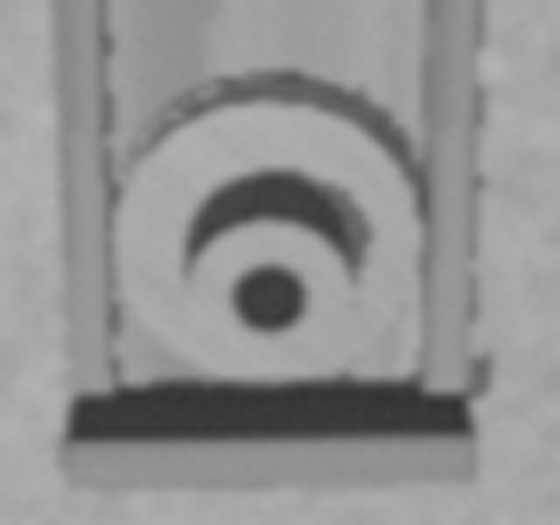

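Run:
```python
from h import *
c=calibration('wrist'); M=cur()@np.array(c['hand_eye'])
print('hub',ray(c,M,(258.4,237.4),.049))
# rim outer circle at z=.025: left x=117, right 420 at row~235; top row ~ 100
print('rim',ray(c,M,(220+268.5/7,195+238/7),.025))
print('foot',ray(c,M,(258.5,250.3),.009),'top',ray(c,M,(258.5,257.6),.034))
print('lips',ray(c,M,(220+103/7,225),.015),ray(c,M,(220+432/7,225),.015))
A=cur()
```

```text
hub [ 0.478  -0.3312  0.049 ]
rim [ 0.4786 -0.3298  0.025 ]
foot [ 0.474  -0.3743  0.009 ] top [ 0.4736 -0.3722  0.034 ]
lips [ 0.4435 -0.3235  0.015 ] [ 0.5142 -0.3324  0.015 ]
```

```bash
cat >> h.py <<'E'
u=np.array([np.sin(np.radians(6.2)),np.cos(np.radians(6.2)),0]); v=np.array([u[1],-u[0],0]); E0=np.array([.4735,-.3735,0]); Zd=np.array([0,0,-1.])
def tr(yy,z,xx=0): return E0+u*yy+v*xx+np.array([0,0,z])
E
python3 - <<'E'
from h import *
A=cur(); B=steps(A,P([.478,-.331,.07],rot(Zd,v))); steps(B,P([.478,-.331,.029],rot(Zd,v)))
E
```

```text
6 rows x [0.0305, 0.0009, 0.0169] [-0.12, -0.02, -0.07] mid [ 0.4807 -0.2804  0.1614]
2 rows x [0.0205, 0.0, -0.0] [0.0, 0.0, 0.0] mid [ 0.478  -0.331   0.0495]
```

Call:
{"fn": "arm_command", "kwargs": {
  "plan": [
    [[0.0305,0.001,0.017,-0.1,0,-0.07,0.085],[0.0305,0.001,0.017,-0.1,0,-0.07,0.085],[0.0305,0.001,0.017,-0.1,0,-0.07,0.085],[0.0305,0.001,0.017,-0.1,0,-0.07,0.085],[0.0305,0.001,0.017,-0.1,0,-0.07,0.085],[0.0305,0.001,0.017,-0.1,0,-0.07,0.085],[0,0,0,0,0,0,0.085]]
  ]
}}

```text
t: 3.75
tool_pos: [0.4905, -0.3274, 0.0728]
tool_rot: [1.277, 1.15, -1.263]
contact_force: [-0.2, 0.9, -1.2]
opening: 0.0844
```

Run:
```python
from h import *
A=cur(); print(A[:3],ctrl.get_obs()['contact_force']);B=steps(A,P([.478,-.331,.029],rot(Zd,v)),vmax=.02)
```

```text
[[ 0.0168  0.996  -0.0874  0.4905]
 [-0.0058 -0.0873 -0.9962 -0.3274]
 [-0.9998  0.0172  0.0044  0.0728]] [-0.2197  0.8798 -1.1734]
3 rows x [0.0146, -0.0042, 0.0016] [0.4, 0.08, -0.33] mid [ 0.4844 -0.3293  0.0509]
```

Call:
{"fn": "arm_command", "kwargs": {
  "plan": [
    [[0.014,-0.006,0.002,0.5,0.1,-0.5,0.085],[0.014,-0.005,0.002,0.5,0.1,-0.4,0.085],[0.014,-0.002,0.001,0.2,0,-0.1,0.085],[0,0,0,0,0,0,0.085]]
  ]
}}

```text
t: 4.08
tool_pos: [0.4798, -0.3282, 0.0304]
tool_rot: [1.285, 1.156, -1.285]
contact_force: [-0.6, 0.2, -0.3]
opening: 0.0852
```

Run:
```python
from h import *
A=cur(); print(A[:3],ctrl.get_obs()['contact_force']);B=steps(A,P([.478,-.331,.029],rot(Zd,v)),vmax=.02)
```

```text
[[ 0.0013  0.9945 -0.1044  0.4798]
 [-0.0015 -0.1044 -0.9945 -0.3282]
 [-1.      0.0014  0.0013  0.0304]] [-0.5667  0.1523 -0.3316]
1 rows x [0.0014, -0.0015, 0.003] [0.21, 0.08, -0.08] mid [ 0.4789 -0.3296  0.0297]
```

Call:
{"fn": "arm_command", "kwargs": {
  "plan": [
    [[0,-0.0015,0.003,0.2,0,0,0.085],[0,0,0,0,0,0,0.03],[0,0,0,0,0,0,0.03],[0,0,0,0,0,0,0.03],[0,0,0,0,0,0,0.03],[0,0,0,0,0,0,0.03],[0,0,0,0,0,0,0.03],[0,0,0,0,0,0,0.03]]
  ],
  "squeeze": 20
}}

```text
t: 4.75
tool_pos: [0.4769, -0.3313, 0.0355]
tool_rot: [1.283, 1.155, -1.29]
contact_force: [0.0, -0.5, -1.7]
opening: 0.0326
```

Call:
{"fn": "arm_command", "kwargs": {
  "plan": [
    [[0,0,0.004,0,0,0,0.03],[0,0,0.004,0,0,0,0.03],[0,0,0.003,0,0,0,0.03]]
  ]
}}

```text
t: 5.0
tool_pos: [0.4763, -0.34, 0.0356]
tool_rot: [1.288, 1.16, -1.287]
contact_force: [-0.2, 16.1, 8.6]
opening: 0.0328
```

Call:
{"fn": "arm_command", "kwargs": {
  "plan": [
    [[0,0,0.001,0,0,0,0.03],[0,0,0,0,0,0,0.085],[0,0,0,0,0,0,0.085],[0,0,0,0,0,0,0.085],[0,0,0,0,0,0,0.085],[0,0,0,0,0,0,0.085]]
  ]
}}

```text
t: 5.5
tool_pos: [0.4779, -0.3423, 0.0373]
tool_rot: [1.291, 1.158, -1.285]
contact_force: [-0.0, 0.8, -0.2]
opening: 0.0847
```

Run:
```python
from h import *
A=cur(); print(A[:3],ctrl.get_obs()['contact_force'])
B=steps(A,P([.478,-.32,.25],rot(Zd,v)))
# view pose toward the rack: tool looking +y and 50deg down
f=np.array([0,1,0]); t=np.radians(40)
C=P([.53,.06,.25],rot(Zd*np.cos(t)+f*np.sin(t),[1,0,0]))
C=steps(B,C)
Ct=C@np.array(calibration('wrist')['hand_eye']); c=calibration('wrist')
print(px(c,Ct,[.55,.25,.07]),px(c,Ct,[.50,.25,.07]),px(c,Ct,[.60,.25,.07]))
```

```text
[[ 0.0018  0.9943 -0.1069  0.4779]
 [ 0.0029 -0.107  -0.9943 -0.3423]
 [-1.      0.0015 -0.0031  0.0373]] [-0.0438  0.813  -0.2479]
6 rows x [-0.0355, -0.0003, -0.0038] [0.01, -0.03, -0.01] mid [ 0.4779 -0.3312  0.1436]
10 rows x [0.012, 0.0029, -0.0371] [-0.59, 4.0, -0.22] mid [ 0.509  -0.1307  0.2163]
[268.1481 137.5965] [233.7044 137.6504] [302.5935 137.5427]
```

Call:
{"fn": "arm_command", "kwargs": {
  "plan": [
    [[-0.0355,0,-0.004,0,0,0,0.085],[-0.0355,0,-0.004,0,0,0,0.085],[-0.0355,0,-0.004,0,0,0,0.085],[-0.0355,0,-0.004,0,0,0,0.085],[-0.0355,0,-0.004,0,0,0,0.085],[-0.0355,0,-0.004,0,0,0,0.085],[0.012,0.003,-0.037,-0.6,4,-0.2,0.085],[0.012,0.003,-0.037,-0.6,4,-0.2,0.085],[0.012,0.003,-0.037,-0.6,4,-0.2,0.085],[0.012,0.003,-0.037,-0.6,4,-0.2,0.085],[0.012,0.003,-0.037,-0.6,4,-0.2,0.085],[0.012,0.003,-0.037,-0.6,4,-0.2,0.085],[0.012,0.003,-0.037,-0.6,4,-0.2,0.085],[0.012,0.003,-0.037,-0.6,4,-0.2,0.085],[0.012,0.003,-0.037,-0.6,4,-0.2,0.085],[0.012,0.003,-0.037,-0.6,4,-0.2,0.085],[0,0,0,0,0,0,0.085]]
  ]
}}

```text
t: 6.92
tool_pos: [0.5352, 0.0721, 0.2703]
tool_rot: [1.724, 1.711, -0.761]
contact_force: [-0.2, -0.3, 0.7]
opening: 0.0853
```

Run:
```python
from h import *
print(ctrl.get_obs()['q']); c,M,im=snap('wrist','w2'); print(cur()[:3])
for th in ['rack','pulley_rack_a']:
    for f in (mark_of,search_frame):
      for d in f('wrist',th):
        if d['conf']>.2: p=w(M,d['at']); print(th,f.__name__,round(d['conf'],2),p,px(c,M,p).round())
```

```text
[-0.3469 -0.1196  1.8342  0.6839  1.677  -0.3639]
[[ 0.0113  0.9999  0.0065  0.5352]
 [ 0.6614 -0.0026 -0.7501  0.0703]
 [-0.75    0.0128 -0.6613  0.2694]]
rack call 0.82 [0.5483 0.2506 0.0014] [259. 177.]
rack call 0.59 [0.5465 0.2297 0.0507] [259. 175.]
pulley_rack_a call 0.97 [0.605  0.2324 0.0786] [300. 164.]
pulley_rack_a call 0.76 [0.5006 0.2257 0.0798] [228. 168.]
pulley_rack_a call 0.86 [0.5962 0.2354 0.0819] [294. 161.]
pulley_rack_a call 0.65 [0.4988 0.2265 0.0832] [227. 166.]
pulley_rack_a call 0.4 [0.8184 0.128  0.0236] [440. 244.]
```

View pics/w2.png

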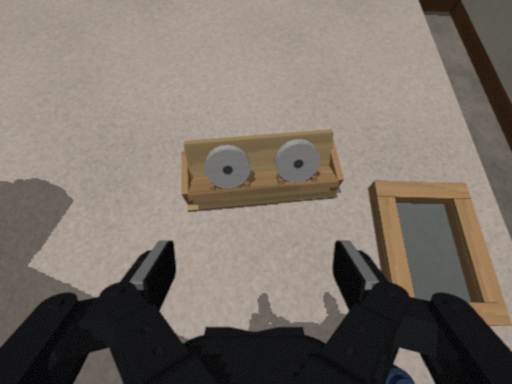

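The wrist view shows the rack's two pulleys, flat faces toward the camera, with bores at (228,170) and (298,163).

Run:
```python
from h import *
c=calibration('wrist'); M=cur()@np.array(c['hand_eye'])
a=ray(c,M,(228,170),.0774); b=ray(c,M,(298,163),.0774); print(a,b,np.linalg.norm(a-b))
d=(b-a)/np.linalg.norm(b-a); print('yaw',np.degrees(np.arctan2(d[1],d[0])))
e=[ray(c,M,p,.081) for p in [(184,141),(333,130)]]; print(e,np.degrees(np.arctan2(*(e[1]-e[0])[[1,0]])))
c2,M2,im=snap('top','top2')
for d in mark_of('top','pulley_rack_a'):
    if d['conf']>.2: p=w(M2,d['at']); print(p)
```

```text
[0.501  0.2173 0.0774] [0.603  0.2288 0.0774] 0.10258320460528945
yaw 6.403831624413064
[array([0.4342, 0.2645, 0.081 ]), array([0.6604, 0.2847, 0.081 ])] 5.0981113376803116
[0.6012 0.2369 0.0786]
[0.5013 0.226  0.0765]
```

```bash
cat >> h.py <<'E'
r=np.array([-np.sin(np.radians(5.8)),np.cos(np.radians(5.8)),0]); d=np.array([r[1],-r[0],0])
n=r*np.cos(np.pi/6)+Zd*.5; ph=np.radians(40); txr=r*np.cos(ph)+Zd*np.sin(ph)
def rack(C,back=0): return P(np.array(C)+n*.008+txr*(.014-back),rot(txr,d))
E
python3 - <<'E'
from h import *
A=cur(); B=steps(A,rack([.603,.232,.0774],.11)); print(B[:3,3]); c=calibration('wrist'); print(px(c,B@np.array(c['hand_eye']),[.603,.232,.0774]))
E
```

```text
5 rows x [0.0326, 0.0154, 0.0054] [-0.77, 1.73, -0.99] mid [0.5743 0.1132 0.2005]
[0.6097 0.1657 0.1351]
[254.6187 195.7364]
```

Call:
{"fn": "arm_command", "kwargs": {
  "plan": [
    [[0.0326,0.0154,0.0054,-0.8,1.7,-1,0.077],[0.0326,0.0154,0.0054,-0.8,1.7,-1,0.077],[0.0326,0.0154,0.0054,-0.8,1.7,-1,0.077],[0.0326,0.0154,0.0054,-0.8,1.7,-1,0.077],[0.0326,0.0154,0.0054,-0.8,1.7,-1,0.077],[0,0,0,0,0,0,0.077],[0,0,0,0,0,0,0.077]]
  ]
}}

```text
t: 7.85
tool_pos: [0.6183, 0.1615, 0.1319]
tool_rot: [1.714, 1.883, -0.619]
contact_force: [-0.6, 0.5, 0.7]
opening: 0.0769
```

```bash
cat > hole.py <<'E'
from h import *
def mk(name,th='pulley_rack_a'):
    c,M,im=snap('wrist',name); print(cur()[:3])
    for dd in mark_of('wrist',th):
        if dd['conf']>.3: p=w(M,dd['at']); print('mark',round(dd['conf'],2),p,px(c,M,p).round(1))
    for dd in cut_out('wrist',th):
        if dd['conf']>.3:
            ct,_=cv2.findContours(dd['mask'].astype('uint8'),0,2); k=max(ct,key=cv2.contourArea)
            print('mask',round(dd['conf'],2),cv2.boundingRect(k),cv2.fitEllipse(k))
    return c,M,im
E
python3 - <<'E'
from hole import *
mk('w3')
E
```

```text
[[-0.0689  0.9953  0.068   0.6174]
 [ 0.7597  0.0966 -0.6431  0.1613]
 [-0.6466  0.0074 -0.7628  0.1313]]
mark 0.96 [0.6046 0.2334 0.0799] [246.6 186. ]
mark 0.85 [0.4978 0.2243 0.0779] [126.2 185.5]
mask 0.97 (90, 146, 80, 71) ((129.65213012695312, 181.20957946777344), (68.57329559326172, 79.3856430053711), 106.01742553710938)
mask 0.78 (208, 146, 73, 71) ((244.00083923339844, 180.7884063720703), (70.09246826171875, 71.94254302978516), 77.89585876464844)
```

View pics/w3.png

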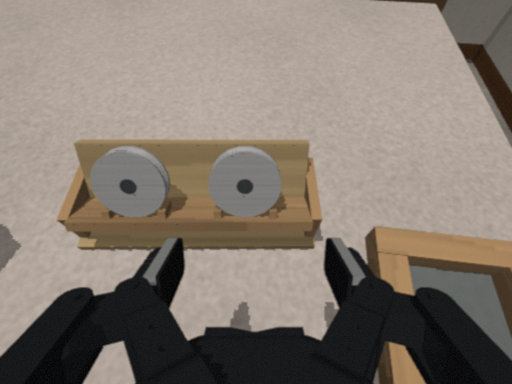

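Both bores show level at (128,186) and (245,186), so the jaws are parallel to the rack; the cleats and cheeks are clear of the approach.

Run:
```python
from h import *
c=calibration('wrist'); A=cur(); M=A@np.array(c['hand_eye'])
print(ray(c,M,(245.5,186.5),.0774),ray(c,M,(128.5,186.5),.0774))
B=steps(A,rack([.604,.231,.0774],.045),vmax=.03); steps(B,rack([.604,.231,.0774],0),vmax=.023)
```

```text
[0.6036 0.2352 0.0774] [0.499  0.2244 0.0774]
3 rows x [0.0227, -0.0026, -0.0013] [0.12, 0.11, -0.23] mid [0.6121 0.1875 0.1138]
2 rows x [0.0225, 0.0, 0.0] [0.0, -0.0, -0.0] mid [0.604  0.2314 0.0789]
```

Call:
{"fn": "arm_command", "kwargs": {
  "plan": [
    [[0.0225,-0.003,-0.002,0.1,0.1,-0.3,0.077],[0.0225,-0.003,-0.002,0.1,0.1,-0.3,0.077],[0.0225,-0.003,-0.002,0.1,0.1,-0.3,0.077],[0,0,0,0,0,0,0.077]]
  ]
}}

```text
t: 8.33
tool_pos: [0.6101, 0.2112, 0.1063]
tool_rot: [1.714, 1.876, -0.61]
contact_force: [-0.5, 0.5, 0.1]
opening: 0.0771
```

Run:
```python
from h import *
A=cur(); print(A[:3],ctrl.get_obs()['contact_force'])
steps(A,rack([.604,.233,.0774],0),vmax=.023)
```

```text
[[-0.0617  0.9951  0.0767  0.6101]
 [ 0.7598  0.0967 -0.643   0.2112]
 [-0.6473  0.0186 -0.762   0.1063]] [-0.4594  0.5216  0.0832]
3 rows x [0.0192, -0.0015, 0.002] [0.22, 0.12, -0.29] mid [0.6063 0.2308 0.0853]
```

Call:
{"fn": "arm_command", "kwargs": {
  "plan": [
    [[0.0192,-0.002,0.002,0.3,0.1,-0.4,0.077],[0.0192,-0.002,0.002,0.3,0.1,-0.4,0.077],[0.0192,-0.002,0.002,0.3,0.1,-0.3,0.077],[0,0,0,0,0,0,0.077]]
  ]
}}

```text
t: 8.67
tool_pos: [0.6047, 0.2504, 0.0698]
tool_rot: [1.714, 1.885, -0.62]
contact_force: [-0.9, -0.1, -0.9]
opening: 0.077
```

Run:
```python
from h import *
A=cur(); print(A[:3],ctrl.get_obs()['contact_force'])
steps(A,rack([.604,.233,.0774],0),vmax=.023)
```

```text
[[-0.0695  0.9952  0.0683  0.6047]
 [ 0.7606  0.0972 -0.6419  0.2504]
 [-0.6455  0.0073 -0.7637  0.0698]] [-0.8951 -0.0631 -0.8953]
1 rows x [0.0037, -0.0025, 0.0039] [0.18, 0.21, -0.44] mid [0.6035 0.2505 0.0671]
```

Call:
{"fn": "arm_command", "kwargs": {
  "plan": [
    [[0.0037,-0.0025,0.0037,0.2,0.2,-0.4,0.077],[0,0,0,0,0,0,0.06],[0,0,0,0,0,0,0.06],[0,0,0,0,0,0,0.06],[0,0,0,0,0,0,0.06]]
  ],
  "squeeze": 60
}}

```text
t: 9.08
tool_pos: [0.6031, 0.2495, 0.0657]
tool_rot: [1.713, 1.893, -0.622]
contact_force: [-0.2, 0.3, -1.0]
opening: 0.064
```

Run:
```python
from h import *
A=cur(); print(A[:3],ctrl.get_obs()['contact_force'],ctrl.get_obs()['opening'])
snap('wrist','w4')
```

```text
[[-0.0757  0.995   0.0655  0.6031]
 [ 0.7623  0.1001 -0.6394  0.2495]
 [-0.6428  0.0015 -0.7661  0.0657]] [-0.2194  0.2724 -1.0492] 0.06397948766223907
```

View pics/w4.png

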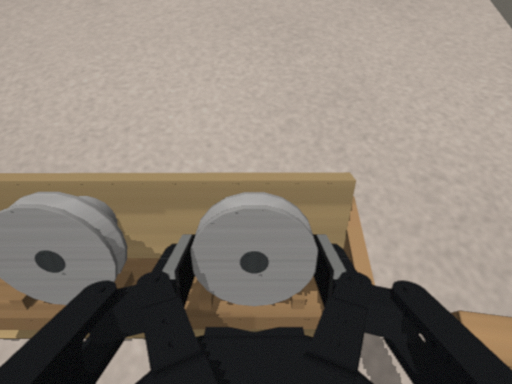

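Gripped symmetrically: bore at (254,262), opening 0.064.

```bash
cat >> h.py <<'E'
def prel(A,uv=None,zc=.0774):  # pulley pose in tool: origin on the ray, orientation from n
    c=calibration('wrist'); C=ray(c,A@np.array(c['hand_eye']),uv,zc)
    return C,np.linalg.inv(A)@P(C,rot(d,np.cross(n,d)))
def goal(rel,yy,zz,xx=0): return P(tr(yy,zz,xx),rot(v,np.cross(Zd,v)))@np.linalg.inv(rel)
E
python3 - <<'E'
from h import *
A=cur(); C,rel=prel(A,(254,262)); print('C',C,'rel',rel[:3,3]); 
rel[1,3]=0; np.save('rel.npy',rel)
L=A.copy(); L[:3,3]+=[0,-.02,.13]; steps(A,L); 
G=goal(rel,.089,.16); print(G[:3]); steps(L,G);
E
```

```text
C [0.6038 0.2339 0.0774] rel [-0.0195 -0.0008  0.001 ]
4 rows x [-0.0247, -0.0005, -0.0217] [-0.0, -0.0, 0.0] mid [0.6031 0.2395 0.1307]
[[-0.0171  0.9942 -0.1059  0.4829]
 [-0.1728 -0.1072 -0.9791 -0.2874]
 [-0.9848  0.0015  0.1736  0.1406]]
14 rows x [-0.0106, -0.0086, 0.0374] [0.84, -4.27, 0.3] mid [ 0.5556 -0.0245  0.0987]
```

Call:
{"fn": "arm_command", "kwargs": {
  "plan": [
    [[-0.0247,0,-0.022,0,0,0,0.06],[-0.0247,0,-0.022,0,0,0,0.06],[-0.0247,0,-0.022,0,0,0,0.06],[-0.0247,0,-0.022,0,0,0,0.06],[-0.0247,0,-0.022,0,0,0,0.06]]
  ]
}}

```text
t: 9.55
tool_pos: [0.6001, 0.2242, 0.2221]
tool_rot: [1.711, 1.904, -0.648]
contact_force: [0.7, 0.2, -1.8]
opening: 0.0634
```

```bash
cat >> h.py <<'E'
from scipy.spatial.transform import Slerp
def via(A,G,p):
    s=Slerp([0,1],R.from_matrix([A[:3,:3],G[:3,:3]]))(.5).as_matrix(); return P(p,s)
E
python3 - <<'E'
from h import *
A=cur(); rel=np.load('rel.npy'); print(A[:3,3],ctrl.get_obs()['contact_force'])
G=goal(rel,.089,.16); W=via(A,G,[.54,-.03,.23]); steps(A,W); steps(W,G)
E
```

```text
[0.6001 0.2242 0.2221] [ 0.6642  0.1544 -1.7792]
7 rows x [-0.0224, -0.0106, 0.0284] [0.8, -4.25, 0.39] mid [0.5729 0.0959 0.2094]
7 rows x [0.0083, -0.0058, 0.0389] [0.8, -4.25, 0.39] mid [ 0.5142 -0.1534  0.1684]
```

Call:
{"fn": "arm_command", "kwargs": {
  "plan": [
    [[-0.0224,-0.0106,0.0284,0.8,-4.2,0.4,0.06],[-0.0224,-0.0106,0.0284,0.8,-4.2,0.4,0.06],[-0.0224,-0.0106,0.0284,0.8,-4.2,0.4,0.06],[-0.0224,-0.0106,0.0284,0.8,-4.2,0.4,0.06],[-0.0224,-0.0106,0.0284,0.8,-4.2,0.4,0.06],[-0.0224,-0.0106,0.0284,0.8,-4.2,0.4,0.06],[-0.0224,-0.0106,0.0284,0.8,-4.2,0.4,0.06],[0.0083,-0.0058,0.039,0.8,-4.2,0.4,0.06],[0.0083,-0.0058,0.039,0.8,-4.2,0.4,0.06],[0.0083,-0.0058,0.039,0.8,-4.2,0.4,0.06],[0.0083,-0.0058,0.039,0.8,-4.2,0.4,0.06],[0.0083,-0.0058,0.039,0.8,-4.2,0.4,0.06],[0.0083,-0.0058,0.039,0.8,-4.2,0.4,0.06]]
  ]
}}

```text
t: 10.63
tool_pos: [0.4943, -0.2716, 0.169]
tool_rot: [1.194, 1.034, -1.331]
contact_force: [0.6, 0.3, -2.8]
opening: 0.0638
```

Run:
```python
from h import *
A=cur(); rel=np.load('rel.npy'); print(A[:3],ctrl.get_obs()['contact_force'])
G=goal(rel,.089,.12);  steps(A,G)
c,M,im=snap('wrist','w5')
print(px(c,M,(A@rel)[:3,3]))
```

```text
[[ 0.0178  0.9939 -0.1087  0.4943]
 [-0.1407 -0.1051 -0.9845 -0.2716]
 [-0.9899  0.0328  0.138   0.169 ]] [ 0.5747  0.2898 -2.8213]
2 rows x [0.0349, -0.0057, 0.0034] [-0.08, -1.03, -0.89] mid [ 0.4889 -0.2792  0.1347]
[255.7142 262.8432]
```

Call:
{"fn": "arm_command", "kwargs": {
  "plan": [
    [[0.03,-0.007,0.003,-0.1,-1,-1.2,0.06],[0.03,-0.005,0.003,-0.1,-1,-0.9,0.06],[0,0,0,0,0,0,0.06]]
  ]
}}

```text
t: 10.93
tool_pos: [0.4785, -0.2931, 0.1091]
tool_rot: [1.149, 1.027, -1.384]
contact_force: [-0.1, 1.0, -2.4]
opening: 0.0637
```

Run:
```python
from h import *
A=cur(); rel=np.load('rel.npy'); print((A@rel)[:3],ctrl.get_obs()['contact_force'])
G=goal(rel,.089,.12);  steps(A,G); G2=goal(rel,.089,.055); steps(A,G2,vmax=.025)
c,M,im=snap('wrist','w5')
print(px(c,M,(A@rel)[:3,3]))
```

```text
[[ 0.9931 -0.1173 -0.0059  0.4789]
 [-0.1174 -0.9931 -0.0066 -0.2906]
 [-0.0051  0.0072 -1.      0.1285]] [-0.0755  0.9667 -2.4261]
1 rows x [0.0072, 0.0037, -0.0076] [-0.48, 0.41, 0.38] mid [ 0.4807 -0.2902  0.1049]
3 rows x [0.0237, 0.0013, -0.0064] [-0.16, 0.14, 0.13] mid [ 0.4807 -0.2903  0.0724]
[255.6715 262.9767]
```

View pics/w5.png

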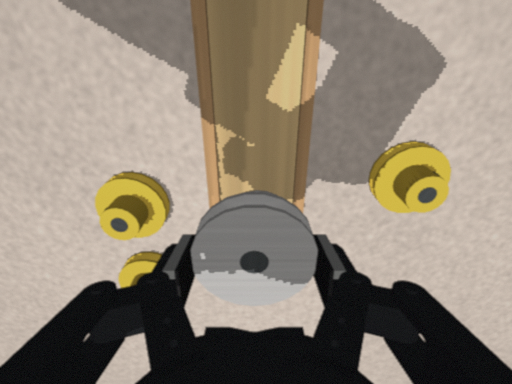

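The bore is still at (254,262), so there was no slip; the pulley is hub-down over the tray, centred between the lips.

Call:
{"fn": "arm_command", "kwargs": {
  "plan": [
    [[0.022,0.002,-0.007,-0.2,0.2,0.2,0.06],[0.022,0.001,-0.006,-0.2,0.1,0.1,0.06],[0.018,0,-0.006,0,0,0,0.06],[0,0,0,0,0,0,0.06]]
  ]
}}

```text
t: 11.32
tool_pos: [0.4899, -0.2879, 0.0545]
tool_rot: [1.156, 1.015, -1.364]
contact_force: [-1.2, 0.8, -2.0]
opening: 0.0637
```

```bash
cat > st.py <<'E'
from h import *
import sys
A=cur(); rel=np.load('rel.npy'); Q=A@rel; o=ctrl.get_obs(); print(o['t'],Q[:3],'tray',(Q[:3,3]-E0)@u,(Q[:3,3]-E0)@v,'F',o['contact_force'],o['opening'])
steps(A,goal(rel,float(sys.argv[1]),float(sys.argv[2])),vmax=float(sys.argv[3]))
E
python3 st.py .089 .049 .004
```

```text
11.3167 [[ 0.9938 -0.1098  0.0151  0.4898]
 [-0.1097 -0.9939 -0.0067 -0.2854]
 [ 0.0158  0.005  -0.9999  0.0739]] tray 0.08933880034806392 0.006688849378553779 F [-1.1715  0.7557 -1.9979] 0.06366592060722508
7 rows x [0.0035, -0.001, -0.0006] [-0.04, 0.04, -0.12] mid [ 0.4864 -0.2877  0.0421]
```

Call:
{"fn": "arm_command", "kwargs": {
  "plan": [
    [[0.01,-0.004,-0.002,0,0,-0.4,0.06],[0.008,-0.003,-0.001,0,0,-0.4,0.06],[0.003,-0.001,0,0,0,-0.1,0.06],[0,0,0,0,0,0,0.06]]
  ]
}}

```text
t: 11.65
tool_pos: [0.4858, -0.2896, 0.0386]
tool_rot: [1.151, 1.018, -1.372]
contact_force: [-0.6, -0.3, -1.5]
opening: 0.0637
```

```bash
python3 st.py .089 .048 .004
```

```text
11.65 [[ 0.9937 -0.1117  0.0068  0.4859]
 [-0.1116 -0.9937 -0.0093 -0.287 ]
 [ 0.0078  0.0085 -0.9999  0.058 ]] tray 0.08732510551619121 0.0029647368403058465 F [-0.5746 -0.333  -1.4889] 0.06368567858318588
3 rows x [0.0032, -0.0011, -0.0012] [-0.1, 0.16, -0.13] mid [ 0.4843 -0.2885  0.0336]
```

Call:
{"fn": "arm_command", "kwargs": {
  "plan": [
    [[0.004,-0.001,-0.001,-0.2,0.2,-0.2,0.06],[0.004,-0.001,-0.001,-0.2,0.2,-0.1,0.06],[0.002,0,0,0,0,0,0.06],[0,0,0,0,0,0,0.06]]
  ]
}}

```text
t: 11.98
tool_pos: [0.4854, -0.2905, 0.0305]
tool_rot: [1.15, 1.027, -1.366]
contact_force: [-0.3, -0.3, -1.2]
opening: 0.0637
```

```bash
python3 st.py .08 .049 .004
```

```text
11.9833 [[ 0.9944 -0.1054  0.0048  0.4856]
 [-0.1053 -0.9944 -0.0036 -0.2881]
 [ 0.0052  0.0031 -1.      0.0498]] tray 0.08622301736426015 0.002755981273556543 F [-0.2559 -0.3122 -1.2442] 0.06374242954148995
2 rows x [0.001, -0.0014, 0.003] [0.05, 0.09, -0.16] mid [ 0.4837 -0.2934  0.0301]
```

Call:
{"fn": "arm_command", "kwargs": {
  "plan": [
    [[0.002,0,0,0,0,0,0.06],[0.0007,-0.001,0.003,0,0,0,0.06],[0.0006,-0.001,0.003,0,0,0,0.06]]
  ]
}}

```text
t: 12.23
tool_pos: [0.4841, -0.2974, 0.0307]
tool_rot: [1.149, 1.025, -1.365]
contact_force: [-0.2, 0.5, -1.2]
opening: 0.0638
```

```bash
python3 st.py .08 .049 .004
```

```text
12.2333 [[ 0.9945 -0.1048  0.0063  0.4842]
 [-0.1048 -0.9945 -0.0048 -0.295 ]
 [ 0.0067  0.0041 -1.      0.0501]] tray 0.07923681460275189 0.0021072504408016935 F [-0.175   0.5325 -1.2496] 0.0637503991779905
1 rows x [0.0009, -0.0023, -0.001] [0.11, 0.24, -0.41] mid [ 0.483  -0.2969  0.0302]
```

Call:
{"fn": "arm_command", "kwargs": {
  "plan": [
    [[0.0015,-0.001,0.002,0,0,-0.2,0.06],[0.001,-0.001,0.002,0,0,0,0.06],[0,0,0,0,0,0,0.06]]
  ]
}}

```text
t: 12.48
tool_pos: [0.4843, -0.2973, 0.0304]
tool_rot: [1.162, 1.031, -1.362]
contact_force: [0.6, -0.6, -1.5]
opening: 0.0638
```

```bash
python3 st.py .08 .049 .004
```

```text
12.4833 [[ 0.9941 -0.1085  0.009   0.4844]
 [-0.1086 -0.9941  0.0066 -0.2951]
 [ 0.0082 -0.0076 -0.9999  0.0498]] tray 0.07914647005112348 0.0023386537961289887 F [ 0.5931 -0.6439 -1.5021] 0.06383277815523657
1 rows x [0.0006, -0.0025, -0.0008] [-0.11, -0.43, -0.46] mid [ 0.4831 -0.2968  0.03  ]
```

Call:
{"fn": "arm_command", "kwargs": {
  "plan": [
    [[0.0015,0,0,0,0,0,0.06],[0,0,0,0,0,0,0.06],[0,0,0,0,0,0,0.08],[0,0,0,0,0,0,0.08],[0,0,0,0,0,0,0.08],[-0.03,0,0,0,0,0,0.08],[-0.035,0,0,0,0,0,0.08],[-0.035,0,0,0,0,0,0.08],[-0.035,0,0,0,0,0,0.085],[-0.035,0,0,0,0,0,0.085],[0,0,0,0,0,0,0.085]]
  ]
}}

```text
t: 13.4
tool_pos: [0.4831, -0.2696, 0.1998]
tool_rot: [1.16, 1.036, -1.369]
contact_force: [1.1, -0.9, 1.1]
opening: 0.0851
```

Run:
```python
from hole import *
c,M,im=mk('w6')
cv2.imwrite('pics/w6c.png',cv2.resize(im[130:330,160:360,::-1],None,fx=3,fy=3,interpolation=cv2.INTER_CUBIC))
```

```text
[[-0.0197  0.9939 -0.1087  0.482 ]
 [-0.1624 -0.1105 -0.9805 -0.2692]
 [-0.9865 -0.0017  0.1635  0.1966]]
mark 0.97 [ 0.483  -0.2939  0.0501] [256.7 175.7]
mask 0.93 (229, 143, 58, 59) ((257.6884765625, 172.243408203125), (57.603572845458984, 58.42356491088867), 63.41085433959961)
```

View pics/w6c.png

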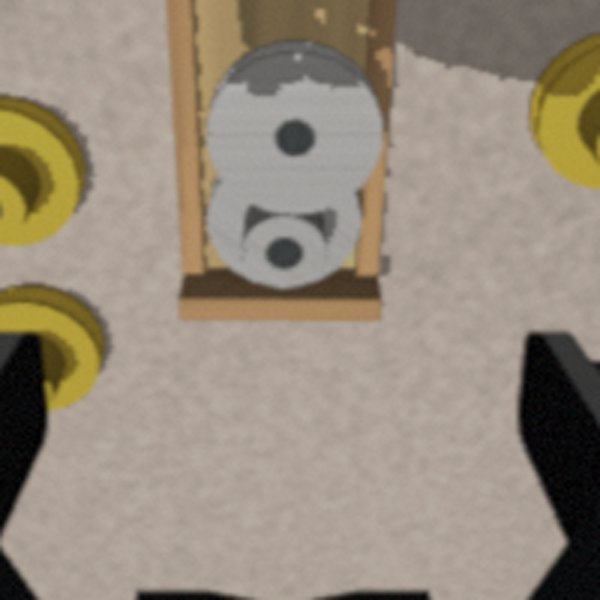

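#2 sits hub-down and lapped on #1; the bores are at crop (294,137) and (284,252). I'll check their spacing and plan the bench pulley.

Run:
```python
from h import *
c=calibration('wrist'); A=cur(); M=A@np.array(c['hand_eye'])
a=ray(c,M,(160+294.5/3,130+137/3),.049); b=ray(c,M,(160+284/3,130+252.5/3),.049)
print(a,b,np.linalg.norm(a-b)); print([((q-E0)@u,(q-E0)@v) for q in (a,b)])
B=P([.50,-.06,.2],rot(Zd,v)); steps(A,B); print(px(c,B@np.array(c['hand_eye']),[.499,-.029,.04]))
```

```text
[ 0.4796 -0.2877  0.049 ] [ 0.4705 -0.3354  0.049 ] 0.04855175590003232
[(np.float64(0.08591268144372206), np.float64(-0.0031566633018584433)), (np.float64(0.037518753349455224), np.float64(-0.007068277365547975))]
6 rows x [-0.0048, -0.0004, -0.0346] [-0.02, 1.53, 0.1] mid [ 0.4899 -0.1638  0.1913]
[250.6896 147.593 ]
```

Call:
{"fn": "arm_command", "kwargs": {
  "plan": [
    [[-0.0048,0,-0.0346,0,1.5,0.1,0.085],[-0.0048,0,-0.0346,0,1.5,0.1,0.085],[-0.0048,0,-0.0346,0,1.5,0.1,0.085],[-0.0048,0,-0.0346,0,1.5,0.1,0.085],[-0.0048,0,-0.0346,0,1.5,0.1,0.085],[-0.0048,0,-0.0346,0,1.5,0.1,0.085],[0,0,0,0,0,0,0.085]]
  ]
}}

```text
t: 14.13
tool_pos: [0.4954, -0.0524, 0.1828]
tool_rot: [1.294, 1.18, -1.311]
contact_force: [1.0, -0.6, -0.0]
opening: 0.0851
```

Run:
```python
from hole import *
c,M,im=mk('w7','pulley_bench')
g=cv2.cvtColor(im,cv2.COLOR_RGB2GRAY); 
# bore: dark blob
p=px(c,M,[.499,-.029,.04]).astype(int); x0,y0=p-45
roi=(g[y0:y0+90,x0:x0+90]<75).astype('uint8'); k,l,s,ce=cv2.connectedComponentsWithStats(roi)
for i in range(1,k):
    if s[i,4]>15: print(s[i,4],s[i,2:4],ce[i]+[x0,y0],ray(c,M,ce[i]+[x0,y0],.04))
cv2.imwrite('pics/w7c.png',cv2.resize(im[y0:y0+90,x0:x0+90,::-1],None,fx=5,fy=5))
```

```text
[[-0.0281  0.9924 -0.12    0.4947]
 [ 0.0122 -0.1197 -0.9927 -0.0541]
 [-0.9995 -0.0293 -0.0088  0.1818]]
mark 0.82 [ 0.4995 -0.0233 -0.0007] [259.3 147.3]
mask 0.82 (230, 120, 58, 58) ((258.5879211425781, 148.93228149414062), (56.62956619262695, 57.77500915527344), 48.39870834350586)
146 [14 14] [258.5342 153.4452] [ 0.499 -0.024  0.04 ]
```

View pics/w7c.png

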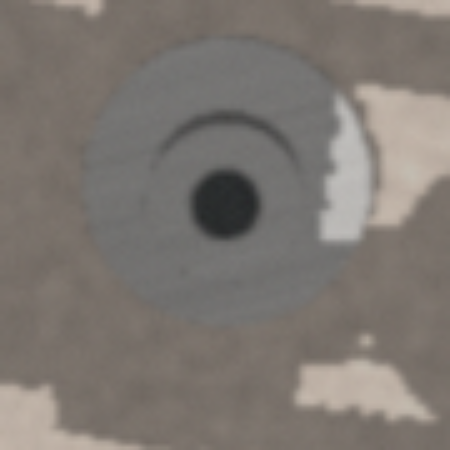

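The silver bench pulley is hub-up with its bore at (258,153), giving (0.499,-0.024); mark_of agrees.

Run:
```python
from h import *
A=cur(); B=steps(A,P([.499,-.024,.06],rot(Zd,v)),vmax=.03);
```

```text
5 rows x [0.0245, 0.0004, -0.0064] [-0.17, -0.09, 0.32] mid [ 0.4967 -0.04    0.1213]
```

Call:
{"fn": "arm_command", "kwargs": {
  "plan": [
    [[0.0245,0,-0.0065,-0.2,-0.1,0.3,0.085],[0.0245,0,-0.0065,-0.2,-0.1,0.3,0.085],[0.0245,0,-0.0065,-0.2,-0.1,0.3,0.085],[0.0245,0,-0.0065,-0.2,-0.1,0.3,0.085],[0.0245,0,-0.0065,-0.2,-0.1,0.3,0.085],[0,0,0,0,0,0,0.07]]
  ]
}}

```text
t: 14.78
tool_pos: [0.4965, -0.0306, 0.0533]
tool_rot: [1.289, 1.149, -1.298]
contact_force: [-1.6, 0.5, -0.5]
opening: 0.0741
```

Run:
```python
from h import *
A=cur(); print(A[:3]); B=steps(A,P([.499,-.024,.03],rot(Zd,v)),vmax=.017);
```

```text
[[-0.002   0.9933 -0.1153  0.4965]
 [-0.0058 -0.1153 -0.9933 -0.0306]
 [-1.     -0.0013  0.006   0.0533]]
2 rows x [0.0116, 0.0009, -0.0035] [-0.21, 0.17, 0.04] mid [ 0.4977 -0.0273  0.0416]
```

Call:
{"fn": "arm_command", "kwargs": {
  "plan": [
    [[0.0116,0.001,-0.0035,-0.2,0.2,0,0.07],[0.0116,0.001,-0.0035,-0.2,0.2,0,0.07],[0,0,0,0,0,0,0.07]]
  ]
}}

```text
t: 15.03
tool_pos: [0.4983, -0.0269, 0.0282]
tool_rot: [1.289, 1.158, -1.295]
contact_force: [-0.4, 0.2, -1.2]
opening: 0.0701
```

Run:
```python
from h import *
A=cur(); print(A[:3]); B=steps(A,P([.499,-.024,.03],rot(Zd,v)),vmax=.017);
```

```text
[[-0.0051  0.9937 -0.112   0.4983]
 [ 0.0008 -0.112  -0.9937 -0.0269]
 [-1.     -0.0052 -0.0002  0.0282]]
1 rows x [-0.0018, 0.0004, -0.003] [-0.23, -0.01, 0.3] mid [ 0.4986 -0.0255  0.0291]
```

Call:
{"fn": "arm_command", "kwargs": {
  "plan": [
    [[-0.0015,0.0004,-0.003,-0.2,0,0.3,0.07],[0,0,0,0,0,0,0.03],[0,0,0,0,0,0,0.03],[0,0,0,0,0,0,0.03],[0,0,0,0,0,0,0.03],[0,0,0,0,0,0,0.03],[0,0,0,0,0,0,0.03],[0,0,0,0,0,0,0.03]]
  ],
  "squeeze": 60
}}

```text
t: 15.7
tool_pos: [0.5023, -0.0263, 0.0348]
tool_rot: [1.292, 1.148, -1.286]
contact_force: [-0.1, -0.9, -1.0]
opening: 0.0308
```

Run:
```python
from h import *
A=cur(); print(A[:3],ctrl.get_obs()['opening'],ctrl.get_obs()['contact_force']); 
# pulley hub-up pose relative to tool: origin z=0 on bench
rel=np.linalg.inv(A)@P([*A[:2,3],0],rot(v,np.cross([0,0,1],v))); print(rel[:3,3])
c,M,im=snap('wrist','w8'); print(px(c,M,[.499,-.024,.04]))
g=cv2.cvtColor(im,cv2.COLOR_RGB2GRAY); x0,y0=210,190
roi=(g[y0:y0+110,x0:x0+90]<60).astype('uint8'); k,l,s,ce=cv2.connectedComponentsWithStats(roi)
for i in range(1,k):
    if s[i,4]>15: print(s[i,4],s[i,2:4],ce[i]+[x0,y0],ray(c,M,ce[i]+[x0,y0],.04))
np.save('rel.npy',rel)
L=A.copy(); L[2,3]+=.12; steps(A,L)
```

```text
[[ 0.0072  0.9939 -0.1104  0.5023]
 [-0.0022 -0.1104 -0.9939 -0.0263]
 [-1.      0.0074  0.0014  0.0348]] 0.030781693015507955 [-0.1338 -0.9218 -1.0214]
[ 0.0348 -0.0003 -0.    ]
[249.1936 243.9021]
699 [17 70] [218.5136 270.0644] [ 0.4794 -0.0387  0.04  ]
748 [19 70] [289.7032 271.1578] [ 0.5202 -0.0443  0.04  ]
429 [25 22] [253.7995 245.289 ] [ 0.5015 -0.0252  0.04  ]
19 [ 3 10] [298.3684 242.3158] [ 0.5264 -0.0262  0.04  ]
3 rows x [-0.04, 0.0003, 0.0001] [0.0, -0.0, 0.0] mid [ 0.5023 -0.0263  0.0948]
```

Run:
```python
from h import *
A=cur(); rel=np.load('rel.npy')
L=A.copy(); L[2,3]+=.07; steps(A,L)
def goal2(yy,z): return P(tr(yy,z),rot(v,np.cross([0,0,1],v)))@np.linalg.inv(rel)
G=steps(L,goal2(.16,.06)); print(G[:3,3]); steps(G,goal2(.16,.012))
```

```text
2 rows x [-0.035, 0.0003, 0.0] [0.0, -0.0, 0.0] mid [ 0.5022 -0.0263  0.0697]
5 rows x [0.0021, 0.0019, 0.0376] [0.0, -0.0, 0.0] mid [ 0.4965 -0.1204  0.0998]
[ 0.4908 -0.2144  0.0948]
2 rows x [0.024, -0.0002, -0.0] [0.0, -0.0, -0.0] mid [ 0.4908 -0.2144  0.0708]
```

Call:
{"fn": "arm_command", "kwargs": {
  "plan": [
    [[-0.035,0,0,0,0,0,0.03],[-0.035,0,0,0,0,0,0.03],[-0.01,0.002,0.0376,0,0,0,0.03],[0.002,0.002,0.0376,0,0,0,0.03],[0.002,0.002,0.0376,0,0,0,0.03],[0.002,0.002,0.0376,0,0,0,0.03],[0,0.002,0.034,0,0,0,0.03],[0,0,0,0,0,0,0.03]]
  ]
}}

```text
t: 16.42
tool_pos: [0.4905, -0.2156, 0.1114]
tool_rot: [1.282, 1.153, -1.281]
contact_force: [0.3, -0.4, -1.2]
opening: 0.0306
```

```bash
cat > st2.py <<'E'
from h import *
import sys
A=cur(); rel=np.load('rel.npy'); Q=A@rel; o=ctrl.get_obs(); print(o['t'],Q[:3],'tray',(Q[:3,3]-E0)@u,(Q[:3,3]-E0)@v,'F',o['contact_force'],o['opening'])
G=P(tr(float(sys.argv[1]),float(sys.argv[2])),rot(v,np.cross([0,0,1],v)))@np.linalg.inv(rel)
steps(A,G,vmax=float(sys.argv[3]))
E
python3 st2.py .16 .018 .025
```

```text
16.4167 [[ 0.9952  0.0983  0.002   0.4905]
 [-0.0983  0.9952  0.0024 -0.2157]
 [-0.0017 -0.0026  1.      0.0766]] tray 0.15874912859611995 -0.0001904937585386346 F [ 0.297  -0.4431 -1.1547] 0.03059163772498636
3 rows x [0.0195, -0.0001, -0.0004] [0.19, 0.05, 0.03] mid [ 0.4906 -0.215   0.0821]
```

Call:
{"fn": "arm_command", "kwargs": {
  "plan": [
    [[0.0195,0,-0.001,0.2,0.1,0,0.03],[0.0195,0,0,0.2,0,0,0.03],[0.018,0,0,0.2,0,0,0.03],[0,0,0,0,0,0,0.03]]
  ]
}}

```text
t: 16.75
tool_pos: [0.4915, -0.2182, 0.054]
tool_rot: [1.297, 1.142, -1.291]
contact_force: [-0.4, 1.8, -2.6]
opening: 0.031
```

```bash
python3 st2.py .16 .009 .004
```

```text
16.75 [[ 0.9933  0.1157 -0.0013  0.4916]
 [-0.1157  0.9933  0.0021 -0.2183]
 [ 0.0016 -0.0019  1.      0.0193]] tray 0.1562717367871397 0.001203352810658597 F [-0.4155  1.8218 -2.6275] 0.031007055661358578
3 rows x [0.0034, -0.0004, -0.0012] [-0.15, 0.04, -0.03] mid [ 0.4912 -0.2163  0.0489]
```

Call:
{"fn": "arm_command", "kwargs": {
  "plan": [
    [[0.004,0,-0.002,-0.2,0,0,0.03],[0.004,0,-0.001,-0.2,0,0,0.03],[0.003,0,0,0,0,0,0.03],[0,0,0,0,0,0,0.03]]
  ]
}}

```text
t: 17.08
tool_pos: [0.4927, -0.2158, 0.049]
tool_rot: [1.286, 1.147, -1.287]
contact_force: [-0.0, -0.2, -2.3]
opening: 0.0312
```

```bash
python3 st2.py .14 .009 .004
```

```text
17.0833 [[ 0.9945  0.1051  0.0017  0.4926]
 [-0.1051  0.9944  0.0049 -0.216 ]
 [-0.0012 -0.0051  1.      0.0143]] tray 0.15862966837498788 0.002005671204558024 F [-0.0126 -0.2417 -2.3322] 0.03121329150651663
5 rows x [0.0011, -0.0004, 0.0038] [0.03, 0.06, 0.01] mid [ 0.4907 -0.2251  0.0464]
```

Call:
{"fn": "arm_command", "kwargs": {
  "plan": [
    [[0.004,0,0,0,0,0,0.03],[0.003,0,0,0,0,0,0.03]]
  ]
}}

```text
t: 17.25
tool_pos: [0.4941, -0.217, 0.0477]
tool_rot: [1.282, 1.145, -1.286]
contact_force: [-14.2, 3.3, 20.9]
opening: 0.0313
```

```bash
python3 st2.py .14 .009 .004
```

```text
17.25 [[ 0.9947  0.1028  0.0015  0.494 ]
 [-0.1028  0.9947  0.0082 -0.2172]
 [-0.0006 -0.0083  1.      0.013 ]] tray 0.15755501249319848 0.0035331106058747175 F [-14.2017   3.2802  20.9067] 0.03131929931561068
5 rows x [0.0008, -0.0007, 0.0036] [0.06, 0.09, 0.01] mid [ 0.4914 -0.2256  0.0458]
```

Call:
{"fn": "arm_command", "kwargs": {
  "plan": [
    [[-0.004,-0.003,0,0,0,0,0.03],[0,-0.002,-0.001,0,0,0,0.03],[0,0,0,0,0,0,0.03]]
  ]
}}

```text
t: 17.5
tool_pos: [0.4905, -0.2153, 0.0539]
tool_rot: [1.281, 1.142, -1.283]
contact_force: [-0.8, 0.6, -2.0]
opening: 0.031
```

```bash
python3 st2.py .158 .009 .004
python3 - <<'E'
from h import *
c,M,im=snap('wrist','w9'); cv2.imwrite('pics/w9c.png',cv2.resize(im[100:360,130:380,::-1],None,fx=2.3,fy=2.3))
E
```

```text
17.5 [[ 0.9948  0.1015 -0.0022  0.4906]
 [-0.1015  0.9948  0.0101 -0.2156]
 [ 0.0032 -0.0098  0.9999  0.0191]] tray 0.15879993064440273 -5.1048658797073904e-05 F [-0.7539  0.6144 -1.9669] 0.030961357903168955
3 rows x [0.0034, 0.0, 0.0004] [0.13, 0.19, -0.06] mid [ 0.4905 -0.2159  0.0488]
```

View pics/w9c.png

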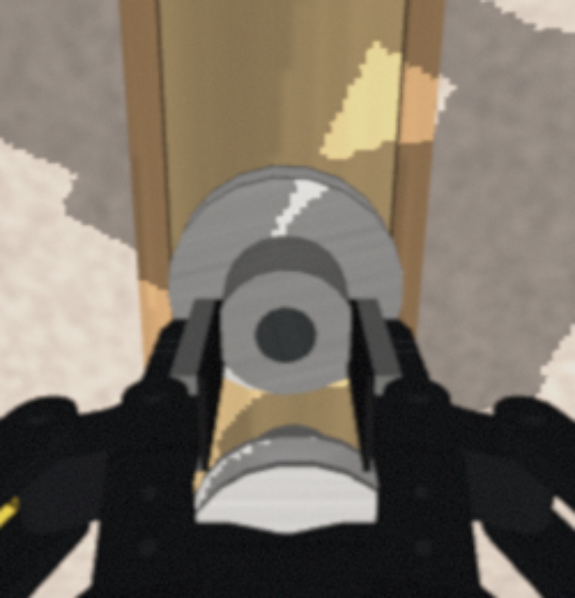

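The held pulley's rim (columns 170-402 in the crop) is about 4 px right of the midline between the lips (174-389), i.e. 1.4 mm too far in +x. I'll shift it and lower again.

Call:
{"fn": "arm_command", "kwargs": {
  "plan": [
    [[0.002,-0.0018,0,0.1,0.2,0,0.03],[0.004,0,0,0,0.2,0,0.03],[0.004,0,0,0,0.2,0,0.03],[0.003,0,0,0,0,0,0.03]]
  ]
}}

```text
t: 17.88
tool_pos: [0.4897, -0.2149, 0.0422]
tool_rot: [1.292, 1.15, -1.278]
contact_force: [-12.5, 7.9, 37.2]
opening: 0.031
```

```bash
python3 st2.py .158 .009 .004
```

```text
17.8833 [[ 0.9947  0.1026 -0.0037  0.4899]
 [-0.1026  0.9947 -0.0022 -0.2148]
 [ 0.0035  0.0025  1.      0.0074]] tray 0.15952142042239542 -0.0008832147903420837 F [-12.4962   7.8839  37.1616] 0.031001758598796093
1 rows x [-0.0016, 0.001, 0.0014] [0.31, -0.15, -0.2] mid [ 0.4901 -0.2157  0.043 ]
```

Call:
{"fn": "arm_command", "kwargs": {
  "plan": [
    [[-0.001,-0.0007,0.002,0,0,0,0.03],[0,-0.0003,0.004,0,0,0,0.03],[0,0,0.004,0,0,0,0.03],[0,0,0.004,0,0,0,0.03]]
  ]
}}

```text
t: 18.22
tool_pos: [0.4876, -0.2288, 0.0426]
tool_rot: [1.293, 1.152, -1.276]
contact_force: [0.5, 3.9, 3.5]
opening: 0.0311
```

```bash
python3 st2.py .132 .009 .004
```

```text
18.2167 [[ 0.9947  0.1023 -0.0038  0.4877]
 [-0.1023  0.9947 -0.0045 -0.2287]
 [ 0.0033  0.0049  1.      0.0078]] tray 0.1455392395344038 -0.0014963795294929295 F [0.5047 3.9313 3.4673] 0.031065663642033683
4 rows x [-0.0003, 0.0004, 0.0033] [0.08, -0.07, -0.05] mid [ 0.4877 -0.2355  0.0432]
```

Call:
{"fn": "arm_command", "kwargs": {
  "plan": [
    [[0,0,0.004,0,0,0,0.03],[0,0,0.004,0,0,0,0.03],[0,0,0.004,0,0,0,0.03]]
  ]
}}

```text
t: 18.47
tool_pos: [0.4868, -0.2413, 0.0427]
tool_rot: [1.296, 1.153, -1.275]
contact_force: [0.8, 2.1, 2.7]
opening: 0.0315
```

```bash
python3 st2.py .132 .009 .004
```

```text
18.4667 [[ 0.9946  0.1032 -0.0048  0.487 ]
 [-0.1033  0.9946 -0.007  -0.241 ]
 [ 0.004   0.0075  1.      0.0079]] tray 0.1331360495678195 -0.0008812062035417848 F [0.8473 2.1108 2.6856] 0.03149174451156827
1 rows x [-0.0011, 0.001, 0.0009] [0.27, -0.43, -0.23] mid [ 0.4873 -0.2418  0.0432]
```

Call:
{"fn": "arm_command", "kwargs": {
  "plan": [
    [[0,0,0.004,0,0,0,0.03],[0,0,0.004,0,0,0,0.03]]
  ]
}}

```text
t: 18.63
tool_pos: [0.4862, -0.2475, 0.0426]
tool_rot: [1.303, 1.157, -1.273]
contact_force: [3.3, 21.8, 9.9]
opening: 0.0312
```

```bash
python3 st2.py .132 .009 .004
```

```text
18.6333 [[ 0.9945  0.105  -0.0053  0.4864]
 [-0.1051  0.9944 -0.0145 -0.247 ]
 [ 0.0038  0.015   0.9999  0.0078]] tray 0.12716195093484878 -0.0008143292658694314 F [ 3.3132 21.8418  9.8844] 0.031174325359368933
2 rows x [-0.0006, 0.0005, -0.0027] [0.08, -0.43, -0.11] mid [ 0.487  -0.2449  0.0432]
```

Call:
{"fn": "arm_command", "kwargs": {
  "plan": [
    [[0,0,0,0,0,0,0.06],[0,0,0,0,0,0,0.07],[0,0,0,0,0,0,0.07],[0,0,0,0,0,0,0.07],[-0.02,0,0,0,0,0,0.07],[-0.035,0,0,0,0,0,0.085],[-0.035,0,0,0,0,0,0.085],[-0.035,0,0,0,0,0,0.085],[-0.035,0,0,0,0,0,0.085],[-0.035,0,0,0,0,0,0.085],[0,0,0,0,0,0,0.085]]
  ]
}}

```text
t: 19.55
tool_pos: [0.4794, -0.252, 0.2396]
tool_rot: [1.297, 1.165, -1.284]
contact_force: [0.5, -0.4, 1.1]
opening: 0.085
```

Run:
```python
from h import *
A=cur(); c,M,im=snap('wrist','w10'); print(A[:3],ctrl.get_obs()['q'])
cv2.imwrite('pics/w10c.png',cv2.resize(im[70:300,150:370,::-1],None,fx=2.6,fy=2.6,interpolation=cv2.INTER_CUBIC))
steps(A,rack([.499,.224,.0774],.11)); W=P([.52,.03,.25],via(A,rack([.499,.224,.0774],.11),[0,0,0])[:3,:3]); steps(A,W); steps(W,rack([.499,.224,.0774],.11))
```

```text
[[ 0.0001  0.9941 -0.1084  0.4794]
 [ 0.0114 -0.1084 -0.994  -0.252 ]
 [-0.9999 -0.0011 -0.0113  0.2396]] [-0.6263 -0.1469  1.7973  0.0093  1.5017 -0.5182]
11 rows x [0.0241, 0.0022, -0.0316] [-1.02, 4.47, -0.48] mid [ 0.5027 -0.0593  0.1424]
8 rows x [0.0058, 0.0028, -0.0353] [-0.7, 3.07, -0.33] mid [ 0.5032 -0.1109  0.2295]
5 rows x [0.0338, -0.0013, -0.0077] [-1.12, 4.92, -0.52] mid [0.5144 0.0878 0.1856]
```

View pics/w10c.png

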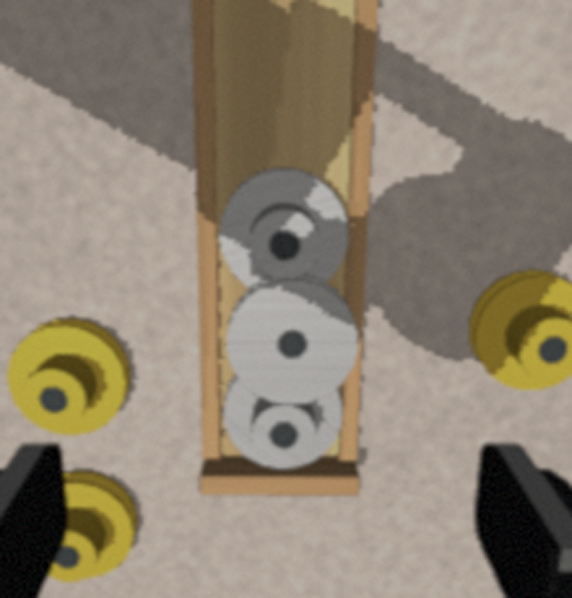

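All three stand lapped in line, with bores at crop (285,245), (292,344) and (284,434). That was my 12th view, so from here I check numerically.

Call:
{"fn": "arm_command", "kwargs": {
  "plan": [
    [[0.0058,0.003,-0.0353,-0.7,3.1,-0.3,0.085],[0.0058,0.003,-0.0353,-0.7,3.1,-0.3,0.085],[0.0058,0.003,-0.0353,-0.7,3.1,-0.3,0.085],[0.0058,0.003,-0.0353,-0.7,3.1,-0.3,0.085],[0.0058,0.003,-0.0353,-0.7,3.1,-0.3,0.085],[0.0058,0.003,-0.0353,-0.7,3.1,-0.3,0.085],[0.0058,0.003,-0.0353,-0.7,3.1,-0.3,0.085],[0.0058,0.003,-0.0353,-0.7,3.1,-0.3,0.085],[0,0,0,0,0,0,0.077]]
  ]
}}

```text
t: 20.35
tool_pos: [0.5182, 0.0395, 0.2377]
tool_rot: [1.542, 1.566, -0.99]
contact_force: [0.7, -1.3, -0.5]
opening: 0.0773
```

Run:
```python
from h import *
A=cur(); print(A[:3,3]); steps(A,rack([.499,.224,.0774],.11))
```

```text
[0.5182 0.0395 0.2377]
4 rows x [0.0384, -0.0013, -0.0093] [-1.57, 5.77, -0.55] mid [0.5132 0.0935 0.1804]
```

Call:
{"fn": "arm_command", "kwargs": {
  "plan": [
    [[0.0384,-0.001,-0.0093,-1.6,5.8,-0.6,0.077],[0.0384,-0.001,-0.0093,-1.6,5.8,-0.6,0.077],[0.0384,-0.001,-0.0093,-1.6,5.8,-0.6,0.077],[0.03,-0.001,-0.0093,-1.6,5.8,-0.6,0.077],[0,0,0,0,0,0,0.077],[0,0,0,0,0,0,0.077]]
  ]
}}

```text
t: 20.85
tool_pos: [0.5051, 0.1546, 0.1336]
tool_rot: [1.712, 1.907, -0.616]
contact_force: [0.1, -0.1, 1.4]
opening: 0.0769
```

```bash
cat > bore.py <<'E'
from hole import *
def bore(c,M,im,guess,z,h=35,th=75):
    g=cv2.cvtColor(im,cv2.COLOR_RGB2GRAY); x0,y0=(px(c,M,guess)-h).astype(int)
    k,l,s,ce=cv2.connectedComponentsWithStats((g[y0:y0+2*h,x0:x0+2*h]<th).astype('uint8'))
    for i in range(1,k):
        if s[i,4]>30: q=ce[i]+[x0,y0]; print('blob',s[i,4],s[i,2:4],q,ray(c,M,q,z))
E
python3 - <<'E'
from bore import *
c,M,im=mk('w11'); bore(c,M,im,[.5,.224,.0774],.0774)
steps(cur(),rack([.499,.2235,.0774],.045),vmax=.03)
E
```

```text
[[-0.0846  0.9943  0.0652  0.5045]
 [ 0.7676  0.1067 -0.632   0.1544]
 [-0.6353 -0.0034 -0.7723  0.1332]]
mark 0.78 [0.5006 0.225  0.0807] [258.2 190.2]
mask 0.77 (220, 153, 74, 72) ((256.1327209472656, 188.42799377441406), (70.91748809814453, 73.07533264160156), 100.70796203613281)
blob 174 [16 14] [256.3276 193.1322] [0.499  0.2238 0.0774]
3 rows x [0.0228, -0.0002, -0.0003] [0.11, -0.17, 0.03] mid [0.5038 0.1804 0.1149]
```

Call:
{"fn": "arm_command", "kwargs": {
  "plan": [
    [[0.024,0,0,0.1,-0.2,0,0.077],[0.024,0,0,0.1,-0.2,0,0.077],[0.024,0,0,0.1,-0.2,0,0.077],[0.015,0,0,0,0,0,0.077],[0,0,0,0,0,0,0.077]]
  ]
}}

```text
t: 21.42
tool_pos: [0.5119, 0.2166, 0.0906]
tool_rot: [1.711, 1.864, -0.61]
contact_force: [-0.7, 0.2, -0.0]
opening: 0.0767
```

Run:
```python
from h import *
A=cur(); print(A[:3],ctrl.get_obs()['contact_force'])
steps(A,rack([.499,.2238,.0774],0),vmax=.02)
```

```text
[[-0.0551  0.9952  0.0813  0.5119]
 [ 0.7545  0.0948 -0.6495  0.2166]
 [-0.654   0.0255 -0.756   0.0906]] [-0.7239  0.2022 -0.0477]
2 rows x [0.0184, -0.0063, 0.0014] [0.44, 0.43, -0.61] mid [0.5046 0.229  0.0774]
```

Call:
{"fn": "arm_command", "kwargs": {
  "plan": [
    [[0,-0.007,0.001,0.4,0.4,-0.6,0.077],[0,-0.006,0.001,0.4,0.4,-0.6,0.077],[0,0,0,0,0,0,0.077]]
  ]
}}

```text
t: 21.67
tool_pos: [0.5019, 0.2119, 0.0939]
tool_rot: [1.709, 1.888, -0.616]
contact_force: [-0.1, -0.9, -0.1]
opening: 0.0768
```

Run:
```python
from h import *
A=cur(); print(A[:3],ctrl.get_obs()['contact_force'])
steps(A,rack([.499,.2238,.0774],0),vmax=.02)
```

```text
[[-0.0725  0.9947  0.0724  0.5019]
 [ 0.7604  0.1021 -0.6414  0.2119]
 [-0.6454  0.0085 -0.7638  0.0939]] [-0.1182 -0.9075 -0.1378]
3 rows x [0.0139, -0.0006, 0.0011] [0.14, 0.07, -0.09] mid [0.4996 0.2266 0.0791]
```

Call:
{"fn": "arm_command", "kwargs": {
  "plan": [
    [[0.0139,-0.002,0.001,0.1,0.1,-0.2,0.077],[0.0139,-0.002,0.001,0.1,0.1,-0.2,0.077],[0.0139,-0.001,0.001,0.1,0.1,-0.2,0.077],[0,0,0,0,0,0,0.077]]
  ]
}}

```text
t: 22.0
tool_pos: [0.4963, 0.241, 0.0649]
tool_rot: [1.711, 1.894, -0.619]
contact_force: [-0.1, 0.1, 0.2]
opening: 0.0771
```

Run:
```python
from h import *
A=cur(); print(A[:3],ctrl.get_obs()['contact_force'])
steps(A,rack([.499,.2238,.0774],0),vmax=.02)
```

```text
[[-0.0765  0.9948  0.0678  0.4963]
 [ 0.7624  0.1022 -0.639   0.241 ]
 [-0.6426  0.0028 -0.7662  0.0649]] [-0.1111  0.0922  0.2333]
1 rows x [0.0005, 0.001, 0.0002] [0.17, -0.02, -0.06] mid [0.4968 0.2412 0.0646]
```

Call:
{"fn": "arm_command", "kwargs": {
  "plan": [
    [[0,0.001,0,0,0,0,0.06],[0,0,0,0,0,0,0.06],[0,0,0,0,0,0,0.06],[0,0,0,0,0,0,0.06],[0,0,0,0,0,0,0.06]]
  ],
  "squeeze": 60
}}

```text
t: 22.42
tool_pos: [0.497, 0.2415, 0.0643]
tool_rot: [1.708, 1.898, -0.621]
contact_force: [-0.3, -1.2, 1.3]
opening: 0.0638
```

Run:
```python
from bore import *
c,M,im=snap('wrist','w12'); bore(c,M,im,[.499,.2238,.0774],.0774,th=60); A=cur(); o=ctrl.get_obs(); print(A[:3],o['opening'],o['contact_force'])
```

```text
blob 448 [27 20] [253.7612 265.4665] [0.4979 0.2237 0.0774]
[[-0.0803  0.9945  0.0677  0.497 ]
 [ 0.762   0.105  -0.639   0.2415]
 [-0.6426  0.0003 -0.7662  0.0643]] 0.06426399539344962 [-0.6744 -0.6078  0.8249]
```

Gripped well, bore centred at (254,265). Now lift.

Call:
{"fn": "arm_command", "kwargs": {
  "plan": [
    [[-0.0247,0,-0.022,0,0,0,0.06],[-0.0247,0,-0.022,0,0,0,0.06],[-0.0247,0,-0.022,0,0,0,0.06],[-0.0247,0,-0.022,0,0,0,0.06],[-0.0247,0,-0.022,0,0,0,0.06]]
  ]
}}

```text
t: 22.88
tool_pos: [0.4927, 0.2178, 0.22]
tool_rot: [1.704, 1.913, -0.649]
contact_force: [0.9, -0.2, -1.2]
opening: 0.0639
```

Run:
```python
from h import *
A0=P([.497,.2415,.0643],R.from_rotvec([1.708,1.898,-.621]).as_matrix())
C,rel=prel(A0,(253.76,265.47)); print(C,rel[:3,3]); rel[1,3]=0; np.save('rel.npy',rel)
A=cur(); print(A[:3,3])
G=goal(rel,.186,.16); W=via(A,G,[.51,.02,.23]); steps(A,W); steps(W,G); print(G[:3,3])
```

```text
[0.498  0.2237 0.0774] [-0.0221 -0.0009  0.0014]
[0.4927 0.2178 0.22  ]
5 rows x [-0.0263, 0.0008, 0.0304] [1.15, -5.95, 0.56] mid [0.5036 0.1185 0.212 ]
6 rows x [0.0108, -0.0005, 0.0374] [0.96, -4.96, 0.47] mid [ 0.5039 -0.0796  0.1701]
[ 0.4933 -0.191   0.138 ]
```

Call:
{"fn": "arm_command", "kwargs": {
  "plan": [
    [[-0.0263,0.0008,0.0304,1.1,-5.9,0.5,0.06],[-0.0263,0.0008,0.0304,1.1,-5.9,0.5,0.06],[-0.0263,0.0008,0.0304,1.1,-5.9,0.5,0.06],[-0.0263,0.0008,0.0304,1.1,-5.9,0.5,0.06],[-0.0263,0.0008,0.0304,1.1,-5.9,0.5,0.06],[0.008,-0.0005,0.0374,0.9,-4.9,0.5,0.06],[0.008,-0.0005,0.0374,0.9,-4.9,0.5,0.06],[0.008,-0.0005,0.0374,0.9,-4.9,0.5,0.06],[0.008,-0.0005,0.0374,0.9,-4.9,0.5,0.06],[0.008,-0.0005,0.0374,0.9,-4.9,0.5,0.06],[0,0,0,0,0,0,0.06]]
  ]
}}

```text
t: 23.8
tool_pos: [0.5026, -0.1742, 0.1714]
tool_rot: [1.178, 1.071, -1.325]
contact_force: [-1.6, 1.1, -1.7]
opening: 0.0639
```

```bash
python3 st.py .187 .11 .035
```

```text
23.8 [[ 0.9962 -0.0859  0.0172  0.5025]
 [-0.0866 -0.9952  0.0465 -0.1728]
 [ 0.0132 -0.0478 -0.9988  0.1935]] tray 0.2026201038077117 0.007112399614700421 F [-1.5523  1.1103 -1.6599] 0.06394079360526309
3 rows x [0.0283, -0.0027, 0.0015] [0.37, -0.91, -0.31] mid [ 0.4982 -0.1817  0.1296]
```

Call:
{"fn": "arm_command", "kwargs": {
  "plan": [
    [[0.028,-0.003,0.001,0.4,-0.9,-0.4,0.06],[0.028,-0.003,0.001,0.4,-0.9,-0.4,0.06],[0.02,-0.002,0.001,0.4,-0.9,-0.4,0.06],[0,0,0,0,0,0,0.06]]
  ]
}}

```text
t: 24.13
tool_pos: [0.4935, -0.1867, 0.0937]
tool_rot: [1.153, 1.039, -1.377]
contact_force: [-0.7, 0.6, -2.0]
opening: 0.0641
```

```bash
python3 st.py .187 .065 .02
python3 - <<'E'
from bore import *
c,M,im=snap('wrist','w13'); bore(c,M,im,(cur()@np.load('rel.npy'))[:3,3],.1,th=60)
E
```

```text
24.1333 [[ 0.9935 -0.1134 -0.0025  0.4939]
 [-0.1134 -0.9935  0.0037 -0.1844]
 [-0.0029 -0.0034 -1.      0.1157]] tray 0.19020857067726962 -0.00018193595254089798 F [-0.6609  0.5746 -1.9797] 0.06408777332438684
3 rows x [0.0168, 0.0002, -0.0018] [-0.09, -0.07, 0.07] mid [ 0.4934 -0.1883  0.0684]
blob 439 [27 21] [253.9727 264.9499] [ 0.4914 -0.1976  0.1   ]
```

Call:
{"fn": "arm_command", "kwargs": {
  "plan": [
    [[0.017,-0.001,-0.002,0,0,0,0.06],[0.017,-0.001,-0.002,0,0,0,0.06],[0.014,-0.001,-0.002,0,0,0,0.06],[0,0,0,0,0,0,0.06]]
  ]
}}

```text
t: 24.52
tool_pos: [0.496, -0.1884, 0.0522]
tool_rot: [1.159, 1.032, -1.366]
contact_force: [-0.3, 0.8, -2.6]
opening: 0.0641
```

```bash
python3 st.py .187 .05 .005
```

```text
24.5167 [[ 0.9938 -0.1109  0.0099  0.4961]
 [-0.111  -0.9938  0.0036 -0.1861]
 [ 0.0095 -0.0046 -0.9999  0.0742]] tray 0.18872966439139852 0.0022187986301430533 F [-0.3017  0.7552 -2.5734] 0.0641408495322051
5 rows x [0.0048, -0.0005, -0.0005] [-0.05, -0.05, -0.1] mid [ 0.4947 -0.1892  0.0401]
```

Call:
{"fn": "arm_command", "kwargs": {
  "plan": [
    [[0.008,-0.001,-0.001,0,0,-0.2,0.06],[0.008,-0.001,-0.001,0,0,-0.2,0.06],[0.005,-0.001,-0.001,0,0,-0.1,0.06],[0,0,0,0,0,0,0.06]]
  ]
}}

```text
t: 24.85
tool_pos: [0.497, -0.1894, 0.0351]
tool_rot: [1.158, 1.031, -1.368]
contact_force: [0.3, 0.7, -1.2]
opening: 0.0642
```

```bash
python3 st.py .187 .049 .005
```

```text
24.85 [[ 0.9937 -0.1115  0.0089  0.4971]
 [-0.1116 -0.9938  0.0026 -0.1871]
 [ 0.0086 -0.0035 -1.      0.0571]] tray 0.18789825586917447 0.003353014007053897 F [ 0.3193  0.6994 -1.2238] 0.06415264811715
2 rows x [0.0041, -0.0018, -0.0002] [-0.14, -0.1, -0.22] mid [ 0.4952 -0.1897  0.0311]
```

Call:
{"fn": "arm_command", "kwargs": {
  "plan": [
    [[0.004,-0.002,-0.001,-0.1,0,-0.2,0.06],[0.004,-0.001,-0.001,0,0,-0.1,0.06],[0.003,0,0,0,0,0,0.06]]
  ]
}}

```text
t: 25.1
tool_pos: [0.4957, -0.1892, 0.0274]
tool_rot: [1.155, 1.035, -1.371]
contact_force: [-12.6, 13.0, 33.1]
opening: 0.0643
```

```bash
python3 st.py .18 .049 .005
```

```text
25.1 [[ 0.9938 -0.1112  0.0045  0.4959]
 [-0.1112 -0.9938  0.0027 -0.1869]
 [ 0.0042 -0.0032 -1.      0.0494]] tray 0.1879280403902828 0.002108487868086952 F [-12.6252  12.9824  33.0614] 0.06425342660160012
2 rows x [0.0009, -0.0011, 0.0039] [-0.11, -0.09, -0.1] mid [ 0.4941 -0.1931  0.0272]
```

Call:
{"fn": "arm_command", "kwargs": {
  "plan": [
    [[-0.0003,-0.001,0.0035,0,0,0,0.06],[0.0006,-0.0005,0.0035,0,0,0,0.06],[0.0006,0,0.0035,0,0,0,0.06]]
  ]
}}

```text
t: 25.35
tool_pos: [0.4943, -0.1987, 0.0299]
tool_rot: [1.158, 1.035, -1.368]
contact_force: [2.2, 16.6, 3.7]
opening: 0.0637
```

```bash
python3 st.py .177 .049 .005
```

```text
25.35 [[ 0.9938 -0.111   0.0069  0.4945]
 [-0.1111 -0.9938  0.0047 -0.1964]
 [ 0.0064 -0.0055 -1.      0.0519]] tray 0.1783340924497806 0.0017169685763258856 F [ 2.154  16.5771  3.7185] 0.06372733979981023
1 rows x [0.0031, -0.0019, 0.001] [-0.24, -0.31, -0.33] mid [ 0.4933 -0.1993  0.0285]
```

Call:
{"fn": "arm_command", "kwargs": {
  "plan": [
    [[0.003,0,0.001,0,0,0,0.06],[0.001,0,0.004,0,0,0,0.06]]
  ]
}}

```text
t: 25.52
tool_pos: [0.4949, -0.199, 0.0276]
tool_rot: [1.173, 1.042, -1.364]
contact_force: [-1.1, 27.2, 13.0]
opening: 0.064
```

```bash
python3 st.py .177 .049 .005
```

```text
25.5167 [[ 0.9933 -0.1156  0.0097  0.4951]
 [-0.1157 -0.9931  0.0189 -0.197 ]
 [ 0.0074 -0.0199 -0.9998  0.0496]] tray 0.1778367760026867 0.0023689353626857937 F [-1.078  27.227  13.0065] 0.06395045114035645
1 rows x [0.0007, -0.0025, 0.0012] [-0.51, -1.14, -0.35] mid [ 0.4936 -0.1994  0.0273]
```

Call:
{"fn": "arm_command", "kwargs": {
  "plan": [
    [[0,0,-0.0005,0,-1,0,0.06],[0,0,0,0,0,0,0.08],[0,0,0,0,0,0,0.08],[0,0,0,0,0,0,0.08],[0,0,0,0,0,0,0.08],[-0.03,0,0,0,0,0,0.08],[-0.035,0,0,0,0,0,0.08],[-0.035,0,0,0,0,0,0.08],[-0.035,0,0,0,0,0,0.085],[-0.035,0,0,0,0,0,0.085],[-0.035,0,0,0,0,0,0.085],[-0.03,0,0,0,0,0,0.085],[0,0,0,0,0,0,0.085]]
  ]
}}

```text
t: 26.6
tool_pos: [0.4962, -0.1601, 0.2664]
tool_rot: [1.161, 1.034, -1.379]
contact_force: [1.3, 0.2, 1.4]
opening: 0.0852
```

```bash
cat > chk.py <<'E'
from bore import *
c,M,im=snap('wrist','wf%d'%int(ctrl.get_obs()['t'])); print(cur()[:3,3],ctrl.get_obs()['t'])
for th in ('pulley_tray','tray_end'):
  for q in mark_of('wrist',th): print(th,round(q['conf'],2),w(M,q['at']))
for k in (.031,.081,.131,.181): bore(c,M,im,tr(k,.049),.049,h=14,th=80)
x0,y0=px(c,M,tr(.1,.049)).astype(int)
E
python3 chk.py
python3 - <<'E'
from h import *
c,M,im=snap('top','top3')
for q in mark_of('top','pulley_tray'): print(round(q['conf'],2),w(M,q['at']))
E
```

```text
[ 0.4954 -0.16    0.2638] 26.65
pulley_tray 0.92 [ 0.616  -0.3151 -0.0006]
pulley_tray 0.74 [ 0.3429 -0.4095 -0.0013]
pulley_tray 0.72 [ 0.3553 -0.3139 -0.001 ]
pulley_tray 0.67 [ 0.4716 -0.3447  0.0043]
tray_end 0.68 [ 0.4683 -0.3763  0.0071]
blob 31 [7 5] [255. 250.] [ 0.4746 -0.3434  0.049 ]
blob 33 [9 6] [266.303  256.1818] [ 0.4912 -0.3581  0.049 ]
blob 43 [8 7] [257.4651 224.0698] [ 0.4841 -0.2946  0.049 ]
blob 52 [8 7] [254.5 195. ] [ 0.4856 -0.2446  0.049 ]
blob 62 [9 8] [256.7581 161.4194] [ 0.4947 -0.1942  0.049 ]
0.94 [ 0.6181 -0.3182  0.0028]
0.78 [ 0.3555 -0.3176  0.0023]
0.68 [ 0.4775 -0.3457  0.0111]
0.6 [ 0.3459 -0.4092 -0.0016]
```

Spacings measure 49.7, 50.0 and 51.2 mm. The last is only a little under the limit, so I'll give the row one gentle closing push on the last rim.

Run:
```python
from h import *
A=cur(); q=tr(.234,.10); print(q); B=steps(A,P(q,rot(Zd,v)),vmax=.03); steps(B,P(tr(.234,.04),rot(Zd,v)),vmax=.02)
```

```text
[ 0.4988 -0.1409  0.1   ]
6 rows x [0.0255, 0.001, -0.0056] [-0.09, 1.57, 0.18] mid [ 0.4948 -0.1531  0.1775]
3 rows x [0.02, 0.0, 0.0] [0.0, 0.0, 0.0] mid [ 0.4988 -0.1409  0.07  ]
```

Call:
{"fn": "arm_command", "kwargs": {
  "plan": [
    [[0.0255,0.001,-0.006,-0.1,1.6,0.2,0],[0.0255,0.001,-0.006,-0.1,1.6,0.2,0],[0.0255,0.001,-0.006,-0.1,1.6,0.2,0],[0.0255,0.001,-0.006,-0.1,1.6,0.2,0],[0.0255,0,-0.006,-0.1,1.6,0.2,0],[0.015,0,-0.006,-0.1,1.6,0.2,0],[0,0,0,0,0,0,0],[0,0,0,0,0,0,0]]
  ],
  "squeeze": 20
}}

```text
t: 27.52
tool_pos: [0.4874, -0.1347, 0.0894]
tool_rot: [1.294, 1.183, -1.297]
contact_force: [0.1, -0.4, 0.5]
opening: -0.0
```

```bash
cat > st3.py <<'E'
from h import *
import sys
A=cur();o=ctrl.get_obs();p=A[:3,3]-E0; print(o['t'],p@u,p@v,p[2],o['contact_force'],o['opening']); steps(A,P(tr(float(sys.argv[1]),float(sys.argv[2])),rot(Zd,v)),vmax=.02)
E
python3 st3.py .234 .045
```

```text
27.5167 0.23889184663611637 -0.01195349821425956 0.08938441675776465 [ 0.1383 -0.365   0.5374] -1.9745438309074784e-05
3 rows x [0.0147, 0.0042, 0.0018] [-0.05, -0.32, 0.4] mid [ 0.493  -0.1377  0.0672]
```

Call:
{"fn": "arm_command", "kwargs": {
  "plan": [
    [[0.0147,0.005,0.0015,0,-0.3,0.5,0],[0.0147,0.005,0.0015,0,-0.3,0.4,0],[0.012,0.003,0.001,0,-0.3,0.3,0],[0,0,0,0,0,0,0]]
  ]
}}

```text
t: 27.85
tool_pos: [0.4999, -0.141, 0.0476]
tool_rot: [1.289, 1.152, -1.291]
contact_force: [0.7, -0.2, -0.3]
opening: 0.0002
```

```bash
python3 st3.py .22 .043
```

```text
27.85 0.23399413185722423 0.001154112162777738 0.04759401855011861 [ 0.6582 -0.2395 -0.2563] 0.00021963906918569576
1 rows x [0.0046, -0.0011, 0.014] [-0.17, 0.16, -0.06] mid [ 0.4986 -0.1479  0.0453]
```

Call:
{"fn": "arm_command", "kwargs": {
  "plan": [
    [[0.007,-0.001,0.002,0,0,0,0],[0.003,0,0.004,0,0,0,0],[0,0,0.004,0,0,0,0],[0,0,0.004,0,0,0,0]]
  ]
}}

```text
t: 28.18
tool_pos: [0.4987, -0.1526, 0.0395]
tool_rot: [1.296, 1.155, -1.287]
contact_force: [2.4, 22.8, 2.0]
opening: -0.0003
```

```bash
python3 st3.py .22 .038
```

```text
28.1833 0.22234234305608952 0.0012165778763799096 0.0395042941608421 [ 2.4423 22.7565  1.9837] -0.0003435095422486013
1 rows x [0.0015, -0.0012, 0.0024] [-0.21, -0.28, -0.16] mid [ 0.498  -0.1537  0.0388]
```

Call:
{"fn": "arm_command", "kwargs": {
  "plan": [
    [[0,0,0.004,0,0,0,0]]
  ]
}}

```text
t: 28.27
tool_pos: [0.4985, -0.1524, 0.0396]
tool_rot: [1.306, 1.163, -1.283]
contact_force: [2.8, 20.2, 2.8]
opening: 0.0002
```

Call:
{"fn": "arm_command", "kwargs": {
  "plan": [
    [[0,0,-0.006,0,0,0,0],[-0.005,0,-0.006,0,0,0,0],[-0.035,0,0,0,0,0,0],[-0.04,0,0,0,0,0,0],[-0.04,0,0,0,0,0,0],[-0.04,0,0,0,0,0,0],[0,0,0,0,0,0,0],[0,0,0,0,0,0,0]]
  ]
}}

```text
t: 28.93
tool_pos: [0.4985, -0.1438, 0.2124]
tool_rot: [1.305, 1.157, -1.284]
contact_force: [-0.8, -0.2, -0.5]
opening: 0.0
```

```bash
python3 chk.py
python3 - <<'E'
from hole import *
mk('wz')
E
```

```text
[ 0.4994 -0.1442  0.2137] 28.9833
pulley_tray 0.85 [ 0.3561 -0.312  -0.0022]
pulley_tray 0.7 [ 0.6166 -0.3201 -0.0006]
pulley_tray 0.49 [ 0.4729 -0.3458  0.008 ]
tray_end 0.78 [ 0.469  -0.3766  0.0089]
blob 553 [28 28] [254.7975 317.1989] [ 0.4767 -0.3408  0.049 ]
blob 784 [28 28] [253.5 285.5] [ 0.4808 -0.2906  0.049 ]
blob 750 [28 28] [253.496 251.08 ] [ 0.4867 -0.2405  0.049 ]
blob 68 [10  9] [255.3676 217.3676] [ 0.4942 -0.1956  0.049 ]
[[ 0.0003  0.9934 -0.1147  0.4971]
 [ 0.0147 -0.1147 -0.9933 -0.1429]
 [-0.9999 -0.0013 -0.0146  0.2084]]
mark 0.7 [ 0.4959 -0.1951  0.0507] [257.9 218.8]
mask 0.79 (229, 189, 54, 49) ((255.65093994140625, 213.6750946044922), (48.21254348754883, 55.241458892822266), 86.21076965332031)
```

Call:
{"fn": "arm_command", "kwargs": {
  "plan": [
    [[-0.02,0,-0.03,0,0,0,0.085],[-0.02,0,-0.03,0,0,0,0.085],[-0.02,0,-0.03,0,0,0,0.085],[0,0,0,0,0,0,0.085],[0,0,0,0,0,0,0.085],[0,0,0,0,0,0,0.085]]
  ]
}}

```text
t: 29.73
tool_pos: [0.5034, -0.0509, 0.2595]
tool_rot: [1.3, 1.182, -1.303]
contact_force: [-0.8, 0.2, 0.1]
opening: 0.0724
```

```bash
python3 chk.py
python3 - <<'E'
from hole import *
mk('wz')
E
```

```text
[ 0.503  -0.0511  0.2588] 29.7833
pulley_tray 0.85 [ 0.3588 -0.3134 -0.0015]
pulley_tray 0.63 [ 0.6179 -0.3164 -0.0002]
blob 773 [28 28] [261.6067 344.6921] [ 0.4757 -0.3407  0.049 ]
blob 32 [7 6] [263.7812 320.6562] [ 0.4843 -0.2942  0.049 ]
blob 94 [28  6] [264.4574 331.5532] [ 0.4831 -0.3152  0.049 ]
blob 34 [7 6] [261.     293.7353] [ 0.4855 -0.2444  0.049 ]
blob 43 [7 7] [263.     264.8605] [ 0.4939 -0.1954  0.049 ]
[[-0.0217  0.9926 -0.1198  0.503 ]
 [ 0.0214 -0.1193 -0.9926 -0.0516]
 [-0.9995 -0.0241 -0.0186  0.259 ]]
mark 0.67 [ 0.4934 -0.1953  0.0484] [263.3 264.5]
mark 0.66 [ 0.4831 -0.2961  0.0491] [263.9 321.8]
mask 0.78 (244, 299, 41, 33) ((263.32080078125, 315.05535888671875), (30.90090560913086, 45.0433349609375), 86.09423065185547)
mask 0.61 (243, 240, 43, 44) ((263.59735107421875, 261.9443359375), (42.79140090942383, 44.435096740722656), 149.03378295898438)
```

The spacings now read 49.8 and 49.7 mm, the rack pulleys' flat faces are at z = 0.048-0.049 (hub-down, seated), and the robot is clear.

```bash
python3 -c "
from station import finish_job
print(finish_job())"
```

```text
the job is handed in; nothing more can be done
None
```

I packed all four pulleys in the tray in the order asked, starting from the end wall, and handed the job in at about 30 s of the 72 s allowed. No verdict is given.

| Place | Pulley | Way up | How it went in |
|---|---|---|---|
| 1 | Tray pulley | hub-up | slid about 10 mm to the end wall |
| 2 | Rack pulley | hub-down | lowered beside the first and pushed up to it |
| 3 | Bench pulley | hub-up | set on the floor and slid under the second's rim |
| 4 | Other rack pulley | hub-down | lowered over the third, then a closing push of about 20 N on the whole row |

**Last checks:**
- **Spacing:** about 49.7, 49.8 and 49.7 mm between neighbouring axes, against a limit of 53 mm. The first figure was taken before the closing push, because the gripper hid the first pulley afterwards.
- **Flatness:** the two rack pulleys' flat faces read 48–49 mm high, as they should when seated hub-down. I did not measure tilt separately.
- **End wall:** the first pulley's axis reads about 31–33 mm from the wall, so it is against it within measuring error.
- **Midline:** all four axes are within about 3 mm of the tray's middle line.
- **Robot:** clear of everything at hand-in.

**What went wrong or disagreed:**
- **Lip contact:** the bench pulley first caught the +x lip with about 21 N upward. I shifted it about 4 mm toward -x in two steps and it then seated.
- **Position estimates:** readings of tray position from different views differed by 3–7 mm, so I set the final positions by contact.
- **Bystanders:** I did not re-measure the thread cone, deckle frame or screwdriver at the end; the planned paths kept clear of them.

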